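# Stow the lens caps in the pinned drawer

## Robot

A 7-joint arm with a two-finger parallel gripper is mounted at the origin on the work surface. World frame = base frame: x ahead of the robot, y to its left, z up, the work surface at z = 0. Lengths are in mm, angles in rad, forces in N, time in s.
With the tool pointing down it reaches from about 400 to 875 mm from the base axis. Payload 4.4 kg.
Tool frame: the origin (TCP) lies midway between the tips of the shut fingers; the grasp point (between the pads) lies 19 mm behind it; z points along the fingers, y is the line along which they close (so a half turn about z gives the same grasp; the last joint's range is limited). The gripper opens to 85 mm and grips with 20 to 120 N. Pads are 22 mm wide; open, the fingers measure 114 mm over their backs; the gripper's body (76 mm by 85 mm) begins 54 mm behind the grasp point. The pads swing forward as they close: fully open they stand 13 mm farther back than shut.
Start: joints at [1.201, 0.628, 0.038, 1.517, -0.027, 0.996, -0.02], TCP at [194.474, -620.24, 231.313] pointing down, gripper open.
Joint ranges: [-3.06, 3.06], [-0.37, 2.12], [-1.25, 1.32], [0.18, 2.47], [-1.1, 4.24], [0.23, 1.98], [-2.94, 2.94]. Speed limits (rad/s): [2.57, 2.57, 3.14, 3.14, 3.14, 3.14, 3.14].

## Interface

Orientations are given as [roll, pitch, yaw] about the fixed x, y, z axes, in that order (R = Rz(yaw) Ry(pitch) Rx(roll)).
In Python, from cell import ctrl gives the robot as it stands.
- The arm moves only by the shell command python3 -m crank 'ROWS' [OPENING]. ROWS is JSON, a list that holds one entry, the list of rows, each a list of 4 numbers: the shift along the tool's x, y, z normalised to -1 to 1, where 1 is 2.5 cm, then the turn about the tool's z normalised to -1 to 1, where 1 is 0.08 rad. In form: [[[dx, dy, dz, turn], ...]]. A call has 1 to 12 rows; each row shifts and turns the commanded pose from where the row before left it, along the tool's axes as they then stand; what a row does not reach is not made up. A row lasts 1/12 s, in which the tool goes at most 41.7 mm and 7.16 degrees, less where a joint would pass 70% of its speed; a pose out of reach is approached as far as the arm can. A call with a number of a shift or a turn outside -1 to 1 is refused whole. A call with a gripper value outside its range is refused whole. OPENING is the closure, from -1 (fully open) to 1 (shut), set as the call begins (- or left out, the last holds). The fingers move at their own pace and stop on an object; the grip force is fixed at half the most. Time passes only in rows, so rows that do not move let the fingers close. It gives the time, the measured TCP pose, the force, the opening and the grip force at its end, in the units of the state.
- ctrl.read_state(): the state, without advancing time (a new reading comes with each control period).
- ctrl.get_image(name): name is "scene" or "top"; returns a dict with "img" (400x640x3 uint8, red, green, blue), "intrinsics" (3x3 intrinsics, pixels), "extrinsics" (4x4, takes a point from camera to world coordinates). Camera axes: x right, y up, looking along -z (the intrinsics and any distortion apply to the point x, -y, -z); pixel columns grow to the right and rows downward; lengths in mm; the calibration is good to about 2 mm. A picture is of the moment at which its call begins. There is no depth.
- ctrl.finish_job(): hands the job in; it is judged then, once.
Trained networks look in the newest picture that a camera, given by its name, has taken for a name from the list of things; names that differ only in an ending like _2 or _b are one class to them, and where a whole thing is asked for, a point or a joint stands for the part that bears it (a point fixed in the world has none). Each returns a list of dicts, best first, with "confidence" (0 to 1); they miss things now and then, are a little off and sometimes report something else, mostly with a low value. They report only what shows in the picture. A call takes as long as a camera call. They do not tell look-alikes from the thing itself.
- ctrl.find_in(camera, target): "position" ([row, column] in pixels, amid what is visible of it).
- ctrl.trace(camera, target): "mask" (400x640 bool, what is visible of it) and "position" ([row, column] in pixels, amid what is visible of it).
- ctrl.place_of(camera, target): "position" ([row, column] in pixels: a listed point, or the origin of a listed thing).
The state is a dict: "clock": time; "qpos": joint angles; "qd": joint speeds; "tau": joint torques, N m; "eef_pos": TCP position; "tool_rot": TCP orientation; "force": force on the tool from outside, world axes, zero at the start; "torque": the same for the moment, N m; "width": finger opening in mm; "gripper_force": force on a finger pad.
Only numpy, scipy, OpenCV 4.12 (cv2) and the standard library are available. Lean on these libraries where they do the work, as an engineer would, in place of code of your own. Each camera call takes 0.05 s, during which the arm holds its last target. There are 200 camera calls.

## Task

Draw the red locking pin out of the cabinet's clevis and park it upright in the side notch of the yellow stand, then pull the drawer fully open by its handle. Put every brass lens cap from the enamel tray into an empty compartment of the drawer, one to a compartment, rim down and knob up, and then push the drawer fully home, leaving the pin parked. Leave what already lies in the drawer in its compartment, and do not shift the other things on the table.

Things in the scene. Friction and masses are not known exactly. Their poses are not given: they have to be found in the camera images.
- cabinet: fixed cherrywood cabinet, 180 deep x 250 wide x 90 mm high. Origin: on the table under the middle of the carcass's front face; x into the cabinet, z up. One drawer slides out along -x; its front is a 14 mm panel before the carcass, top 78 mm above the table; its sides and back reach to 60 mm. On the +y side a steel clevis, its top plate 74 mm above the table, bore at x -30, y +150 mm.
- drawer (a joint): slide of the drawer in m: 0 = fully home (shut), 0.175 = fully open; friction of 1 to 3 N, stays where it is left. The locking pin blocks it while it stands in the clevis and the drawer's brass tongue.
- drawer_handle (a point): middle of the drawer's brass bar handle: bar about 10 mm thick, 110 mm long along the cabinet's y, 35 mm out from the drawer front (free gap behind it about 30 mm), 52 mm above the table. The cabinet's axes; moves with the drawer. It can be pinched from above, one finger before and one behind the bar.
- pin: locking pin: red head 24 mm across and 28 mm high on a steel shank 12 mm thick and 50 mm long; about 80 g. Origin: centre of the head's underside; z up through the head, the shank runs down from the origin. Starts in the 15 mm bore of the cabinet's clevis, head resting on the plate.
- notch (a point): seat in the side notch of the fixed parking stand: yellow plate 54 mm wide, 12 mm thick, top 90 mm above the table, on a grey column. Point on the plate's top; stand's axes. Notch 17 mm wide along x, open mouth at -26, closed end at +14 mm; column at +24, 8 mm foot plate below. A parked pin hangs upright by its head, shank in the notch, its origin at this point.
- cap0: brass lens cap, 58 mm across, 18 mm high, with an ivory resin knob on top (22 mm across, from 22 to 48 mm above the rim, thinner neck below); 60 to 130 g. Origin: centre of its underside (rim); z up through the knob. Starts rim-down on the fixed enamel tray (200 x 200 mm, floor 4 mm, rim 12 mm above the table). 3 to 5 caps are present; None = absent, or held by the fingers.
- cap1: brass lens cap, 58 mm across, 18 mm high, with an ivory resin knob on top (22 mm across, from 22 to 48 mm above the rim, thinner neck below); 60 to 130 g. Origin: centre of its underside (rim); z up through the knob. Starts rim-down on the fixed enamel tray (200 x 200 mm, floor 4 mm, rim 12 mm above the table). 3 to 5 caps are present; None = absent, or held by the fingers.
- cap2: brass lens cap, 58 mm across, 18 mm high, with an ivory resin knob on top (22 mm across, from 22 to 48 mm above the rim, thinner neck below); 60 to 130 g. Origin: centre of its underside (rim); z up through the knob. Starts rim-down on the fixed enamel tray (200 x 200 mm, floor 4 mm, rim 12 mm above the table). 3 to 5 caps are present; None = absent, or held by the fingers.
- cap3: brass lens cap, 58 mm across, 18 mm high, with an ivory resin knob on top (22 mm across, from 22 to 48 mm above the rim, thinner neck below); 60 to 130 g. Origin: centre of its underside (rim); z up through the knob. Starts rim-down on the fixed enamel tray (200 x 200 mm, floor 4 mm, rim 12 mm above the table). 3 to 5 caps are present; None = absent, or held by the fingers.
- cap4: brass lens cap, 58 mm across, 18 mm high, with an ivory resin knob on top (22 mm across, from 22 to 48 mm above the rim, thinner neck below); 60 to 130 g. Origin: centre of its underside (rim); z up through the knob. Starts rim-down on the fixed enamel tray (200 x 200 mm, floor 4 mm, rim 12 mm above the table). 3 to 5 caps are present; None = absent, or held by the fingers.
- pocket0 (a point): compartment in the front row of the drawer, +y side: 71 mm square, 14 mm deep. Middle of its floor, 14 mm above the table, the cabinet's axes; moves with the drawer. May start occupied by the hinge, spacer or eyecup.
- pocket1 (a point): compartment in the front row of the drawer, middle: 71 mm square, 14 mm deep. Middle of its floor, 14 mm above the table, the cabinet's axes; moves with the drawer. Starts empty.
- pocket2 (a point): compartment in the front row of the drawer, -y side: 71 mm square, 14 mm deep. Middle of its floor, 14 mm above the table, the cabinet's axes; moves with the drawer. May start occupied by the hinge, spacer or eyecup.
- pocket3 (a point): compartment in the rear row of the drawer, +y side: 71 mm square, 14 mm deep. Middle of its floor, 14 mm above the table, the cabinet's axes; moves with the drawer. Starts empty. Clear of the carcass when the drawer is fully open.
- pocket4 (a point): compartment in the rear row of the drawer, middle: 71 mm square, 14 mm deep. Middle of its floor, 14 mm above the table, the cabinet's axes; moves with the drawer. May start occupied by the hinge, spacer or eyecup. Clear of the carcass when the drawer is fully open.
- pocket5 (a point): compartment in the rear row of the drawer, -y side: 71 mm square, 14 mm deep. Middle of its floor, 14 mm above the table, the cabinet's axes; moves with the drawer. Starts empty. Clear of the carcass when the drawer is fully open.
- hinge: brass hood hinge, flat, 60 x 57 x 14 mm. Lies in one of the compartments pocket0, pocket2, pocket4 when present (None = absent), stays there. Origin: centre of its underside.
- spacer: dark wooden spacer block, 60 x 58 x 22 mm. Lies in one of the compartments pocket0, pocket2, pocket4 when present (None = absent), stays there. Origin: centre of its underside.
- eyecup: black rubber eyecup, 60 mm across, 26 mm high. Lies in one of the compartments pocket0, pocket2, pocket4 when present (None = absent), stays there. Origin: centre of its underside.
- prism_a: smoky glass prism, 85 x 50 x 42 mm high, lying on the table. Origin: centre of its underside. Bystander.
- prism_b: the other smoky glass prism, 85 x 50 x 42 mm high. Origin: centre of its underside. Bystander.
- card_carrier: cherrywood card carrier, 90 x 180 x 34 mm with a thin brass clip up to 52 mm. Origin: centre of its underside. Bystander.
- resin_knob: turned ivory-coloured resin knob, a loose furniture part 52 mm across and 62 mm high, standing on the table. Not a lens cap. Origin: centre of its underside. Bystander.
- polish_jar: amber jar, 60 mm across, 75 mm high. Origin: centre of its underside. Bystander.
Not all that is in view belongs to the job. What is shaped like the pin but black is not meant. Leave any blue look-alike of the cap1 alone.

How it is judged (in metres and radians):
On the way, in this order (a step that is already met when the one before it is completed fails the run):
1. the pin is out of the clevis and hangs parked in the stand's side notch, the drawer still shut (distance between pin and notch below 0.015 m and angle between pin's own z axis and vertical below 0.15 rad and linear speed of pin below 0.03 m/s and value of joint drawer below 0.02 m), for 0.2 s.
2. the drawer is pulled fully open (within 25 mm) (value of joint drawer above 0.15 m), for 0.2 s.
3. every lens cap lies rim-down in a compartment of its own while the drawer is open ((distance between cap0 and pocket0 below 0.016 m or distance between cap0 and pocket1 below 0.016 m or distance between cap0 and pocket2 below 0.016 m or distance between cap0 and pocket3 below 0.016 m or distance between cap0 and pocket4 below 0.016 m or distance between cap0 and pocket5 below 0.016 m) and angle between each of cap0, cap1, cap2, cap3, cap4's own z axis and vertical below 0.15 rad and (distance between cap1 and pocket0 below 0.016 m or distance between cap1 and pocket1 below 0.016 m or distance between cap1 and pocket2 below 0.016 m or distance between cap1 and pocket3 below 0.016 m or distance between cap1 and pocket4 below 0.016 m or distance between cap1 and pocket5 below 0.016 m) and (distance between cap2 and pocket0 below 0.016 m or distance between cap2 and pocket1 below 0.016 m or distance between cap2 and pocket2 below 0.016 m or distance between cap2 and pocket3 below 0.016 m or distance between cap2 and pocket4 below 0.016 m or distance between cap2 and pocket5 below 0.016 m) and (distance between cap3 and pocket0 below 0.016 m or distance between cap3 and pocket1 below 0.016 m or distance between cap3 and pocket2 below 0.016 m or distance between cap3 and pocket3 below 0.016 m or distance between cap3 and pocket4 below 0.016 m or distance between cap3 and pocket5 below 0.016 m) and (distance between cap4 and pocket0 below 0.016 m or distance between cap4 and pocket1 below 0.016 m or distance between cap4 and pocket2 below 0.016 m or distance between cap4 and pocket3 below 0.016 m or distance between cap4 and pocket4 below 0.016 m or distance between cap4 and pocket5 below 0.016 m) and value of joint drawer above 0.1 m), for 0.2 s.
4. the drawer is pushed fully home (value of joint drawer below 0.006 m), for 0.2 s.
At the end, for the whole second after the job is handed in: Drawer home (within 6 mm); pin upright at rest in the notch (15 mm, 0.15 rad); every present cap rim down (0.15 rad), origin within 16 mm of a compartment's floor centre; things that were in the drawer within 18 mm of a compartment's floor centre (value of joint drawer below 0.006 m and distance between pin and notch below 0.015 m and angle between each of pin, cap0, cap1, cap2, cap3, cap4's own z axis and vertical below 0.15 rad and linear speed of pin below 0.03 m/s and (distance between cap0 and pocket0 below 0.016 m or distance between cap0 and pocket1 below 0.016 m or distance between cap0 and pocket2 below 0.016 m or distance between cap0 and pocket3 below 0.016 m or distance between cap0 and pocket4 below 0.016 m or distance between cap0 and pocket5 below 0.016 m) and (distance between cap1 and pocket0 below 0.016 m or distance between cap1 and pocket1 below 0.016 m or distance between cap1 and pocket2 below 0.016 m or distance between cap1 and pocket3 below 0.016 m or distance between cap1 and pocket4 below 0.016 m or distance between cap1 and pocket5 below 0.016 m) and (distance between cap2 and pocket0 below 0.016 m or distance between cap2 and pocket1 below 0.016 m or distance between cap2 and pocket2 below 0.016 m or distance between cap2 and pocket3 below 0.016 m or distance between cap2 and pocket4 below 0.016 m or distance between cap2 and pocket5 below 0.016 m) and (distance between cap3 and pocket0 below 0.016 m or distance between cap3 and pocket1 below 0.016 m or distance between cap3 and pocket2 below 0.016 m or distance between cap3 and pocket3 below 0.016 m or distance between cap3 and pocket4 below 0.016 m or distance between cap3 and pocket5 below 0.016 m) and (distance between cap4 and pocket0 below 0.016 m or distance between cap4 and pocket1 below 0.016 m or distance between cap4 and pocket2 below 0.016 m or distance between cap4 and pocket3 below 0.016 m or distance between cap4 and pocket4 below 0.016 m or distance between cap4 and pocket5 below 0.016 m) and (distance between hinge and pocket0 below 0.018 m or distance between hinge and pocket1 below 0.018 m or distance between hinge and pocket2 below 0.018 m or distance between hinge and pocket3 below 0.018 m or distance between hinge and pocket4 below 0.018 m or distance between hinge and pocket5 below 0.018 m) and (distance between spacer and pocket0 below 0.018 m or distance between spacer and pocket1 below 0.018 m or distance between spacer and pocket2 below 0.018 m or distance between spacer and pocket3 below 0.018 m or distance between spacer and pocket4 below 0.018 m or distance between spacer and pocket5 below 0.018 m) and (distance between eyecup and pocket0 below 0.018 m or distance between eyecup and pocket1 below 0.018 m or distance between eyecup and pocket2 below 0.018 m or distance between eyecup and pocket3 below 0.018 m or distance between eyecup and pocket4 below 0.018 m or distance between eyecup and pocket5 below 0.018 m)); the robot touches nothing.
It fails at once if a bystander on the table is shifted by more than 25 mm (distance of any of prism_a, prism_b, card_carrier, resin_knob, polish_jar from where it was at the start of the episode above 0.025 m).
Of hinge, spacer, eyecup only 1 to 1 are there at a start; the rules pass over those that are not, and their reading is None.
Of cap0, cap1, cap2, cap3, cap4 only 3 to 5 are there at a start; the rules pass over those that are not, and their reading is None.
At some moment in a run one of cap0, cap1, cap2, cap3, cap4 may be knocked a few centimetres aside while the robot is not near it.
It also fails if it takes over 210 s, if anything falls off the work surface, if the arm or the gripper's body presses on something with over 40 N, if the wrist force passes 120 N, or if a joint passes its speed limit or range.

## Working session

There is one attempt and no reset: what is moved stays moved. The work goes in short steps, Python scripts to look and compute and a shell command to move; the robot and the scene stay as the last step left them, time stands still between calls to the robot, and variables do not carry over. Pictures are saved under pics/ and viewed, at most 14 in all, crops included, and the job is handed in when it is done.

```bash
mkdir -p pics; ls
python3 - <<'E'
from cell import ctrl
import cv2
for n in ("scene","top"):
    d=ctrl.get_image(n); cv2.imwrite(f"pics/{n}0.png",cv2.cvtColor(d["img"],cv2.COLOR_RGB2BGR))
    print(n,d["intrinsics"],d["extrinsics"])
s=ctrl.read_state(); print(s)
E
```

```text
pics
scene [[369.95952948   0.         326.40393793]
 [  0.         369.95952948 198.37906171]
 [  0.           0.           1.        ]] [[ 1.12920483e-01 -7.38595908e-01  6.64623990e-01  1.15832349e+03]
 [ 9.93574986e-01  8.90513060e-02 -6.98470687e-02 -2.86025877e+01]
 [-7.59687514e-03  6.68240936e-01  7.43906135e-01  7.80091306e+02]
 [ 0.00000000e+00  0.00000000e+00  0.00000000e+00  1.00000000e+00]]
top [[454.98692811   0.         316.93552769]
 [  0.         454.98692811 196.0241321 ]
 [  0.           0.           1.        ]] [[-6.38259598e-02  9.70636451e-01 -2.31929142e-01  2.23731195e+02]
 [-9.97960145e-01 -6.23903146e-02  1.35276255e-02  3.90016507e+01]
 [-1.33972569e-03  2.32319454e-01  9.72638616e-01  1.48824916e+03]
 [ 0.00000000e+00  0.00000000e+00  0.00000000e+00  1.00000000e+00]]
{'clock': 0.1, 'qpos': array([ 1.20121652,  0.62926929,  0.03846123,  1.51829061, -0.0270129 ,
        0.99630141, -0.02000964]), 'qd': array([ 0.00138577,  0.00023667,  0.00085759, -0.00275311, -0.00136361,
       -0.0016426 , -0.00100731]), 'tau': array([ 3.51024304e-03, -5.64541483e+01,  1.23056967e+00, -1.93975246e+01,
        1.12251757e-02,  5.43709393e-03, -7.03970557e-06]), 'eef_pos': array([ 194.28476599, -619.68236802,  230.46397097]), 'tool_rot': array([-3.13984247e+00,  1.80013521e-05,  3.03749328e-01]), 'force': array([ 0.18272051,  0.4280549 , -0.07761827]), 'torque': array([ 0.01136883, -0.0171148 ,  0.00651178]), 'gripper_force': 0.0, 'width': 85.64959755684016}
```

View pics/scene0.png

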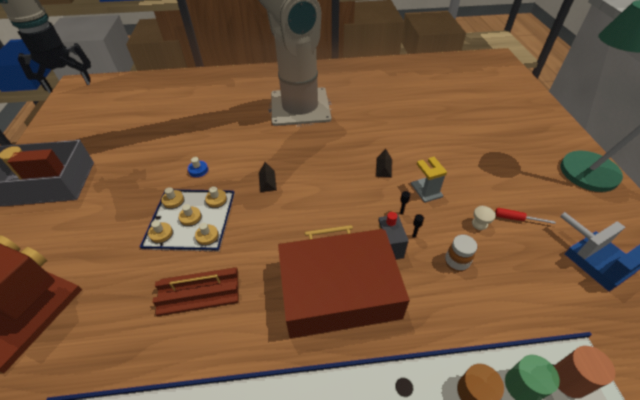

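View pics/top0.png

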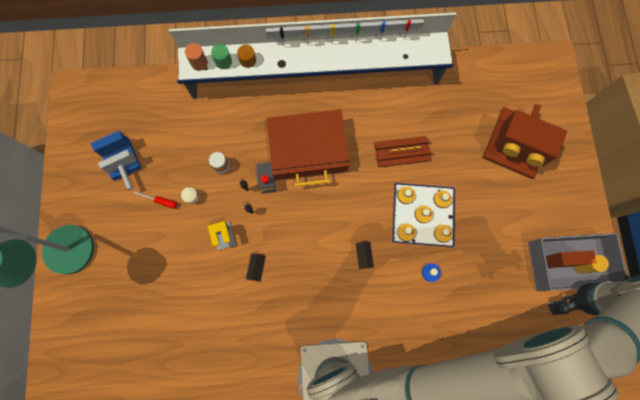

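The scene view shows the tray with five caps (about 158–215, 195–235), the cabinet at (340, 275), the red pin at (391, 218), and the stand at (430, 172). The top view shows the pin at (264, 179), the handle at (313, 181), the stand at (220, 233) and the blue look-alike at (431, 272). Next I'll measure.

```bash
cat > h.py <<'E'
import numpy as np, cv2
from cell import ctrl
from scipy.optimize import least_squares
def ray(d,rc):
    K,E=np.array(d["intrinsics"]),np.array(d["extrinsics"])
    r,c=rc; v=E[:3,:3]@np.array([(c-K[0,2])/K[0,0],-(r-K[1,2])/K[1,1],-1.]); return E[:3,3],v
def at(d,rc,z):
    o,v=ray(d,rc); return o+v*(z-o[2])/v[2]
def proj(d,P):
    K,E=np.array(d["intrinsics"]),np.array(d["extrinsics"])
    p=(np.atleast_2d(P)-E[:3,3])@E[:3,:3]; 
    return np.c_[K[1,2]-K[1,1]*p[:,1]/-p[:,2], K[0,2]+K[0,0]*p[:,0]/-p[:,2]]
def tri(rs):
    A=np.zeros((3,3));b=np.zeros(3)
    for o,v in rs:
        v=v/np.linalg.norm(v);M=np.eye(3)-np.outer(v,v);A+=M;b+=M@o
    return np.linalg.solve(A,b)
E
python3 - <<'E'
from h import *
np.set_printoptions(precision=1,suppress=True)
D={n:ctrl.get_image(n) for n in("top","scene")}
Z=dict(pin=74,notch=90,drawer_handle=52,cap0=4,cabinet=0,pocket1=14,prism_a=0,card_carrier=0,resin_knob=0,polish_jar=0)
for t,z in Z.items():
    for n in D:
        for q in ctrl.place_of(n,t)[:7]:
            if q["confidence"]>.2: print(t,n,round(q["confidence"],2),np.array(q["position"]),at(D[n],q["position"],z)[:2])
E
```

```text
pin top 0.49 [184.3 243.7] [614.8 251.9]
pin top 0.49 [209.5 251.4] [530.4 229.7]
pin top 0.39 [179.8 264.1] [625.6 185.9]
pin scene 0.61 [202.1 404.6] [563.8 233.2]
pin scene 0.49 [224.2 421.7] [638.  256.1]
pin scene 0.4 [222.3 389.6] [623.1 180.8]
notch top 0.96 [233.3 221.1] [457.6 323.6]
notch scene 0.91 [162.3 432. ] [444.4 338.4]
drawer_handle top 0.84 [181.2 308.4] [617.8  43.7]
drawer_handle scene 0.94 [231.4 328.2] [616.4  31.9]
cap0 top 0.79 [234.1 438.4] [ 423.6 -371.9]
cap0 top 0.67 [274.  426.5] [ 297.3 -317.3]
cap0 top 0.58 [212.1 424.9] [ 499.8 -336.4]
cap0 top 0.53 [199.5 442.2] [ 538.8 -399.2]
cap0 top 0.5 [194.7 404.6] [ 563.3 -275.5]
cap0 top 0.48 [232.8 403.7] [ 435.2 -258.5]
cap0 scene 0.94 [233.9 204.3] [ 550.4 -285.5]
cap0 scene 0.88 [231.7 162.6] [ 530.2 -395.1]
cap0 scene 0.87 [172.5 198.1] [ 314.2 -328.6]
cap0 scene 0.84 [199.  216.6] [ 430.2 -263.9]
cap0 scene 0.75 [203.6 175.2] [ 433.8 -377.7]
cap0 scene 0.38 [160.8 430.6] [348.3 381.9]
cabinet top 0.94 [173.7 310.5] [658.   35.2]
cabinet scene 0.97 [257.8 332.2] [659.7  36.6]
cabinet scene 0.42 [200.7 21
[... 276 characters left out ...]
.2] [367.7 233.5]
prism_a top 0.91 [268.8 255.8] [349.4 231.4]
prism_a top 0.61 [254.2 362.2] [ 374.4 -116.6]
prism_a top 0.48 [161.3 288.2] [707.  108.7]
prism_a scene 0.83 [183.6 263.7] [ 381.1 -132.1]
prism_a scene 0.75 [168.7 383.7] [361.4 231.9]
card_carrier top 0.96 [151.6 400.6] [ 717.  -279.1]
card_carrier scene 0.73 [292.2 200.7] [ 716.6 -277.3]
resin_knob top 0.58 [197.9 193.2] [598.8 433.7]
resin_knob top 0.29 [164.2 285.2] [697.3 119.5]
resin_knob scene 0.72 [220.6 475.9] [588.8 433.2]
polish_jar top 0.57 [167.4 221.1] [699.9 338.5]
polish_jar top 0.27 [155.1 400.2] [ 704.5 -276.4]
polish_jar scene 0.67 [259.7 455.6] [700.8 337.2]
polish_jar scene 0.34 [222.3 392.9] [568.1 211.5]
```

Run:
```python
import cv2
a=cv2.imread("pics/top0.png")[100:290,170:370]; b=cv2.imread("pics/scene0.png")[140:330,260:460]
cv2.imwrite("pics/c1.png",cv2.hconcat([cv2.resize(a,None,fx=2,fy=3,interpolation=2),cv2.resize(b,None,fx=2,fy=3,interpolation=2)])[:600])
```

```text
(no output)
```

View pics/c1.png

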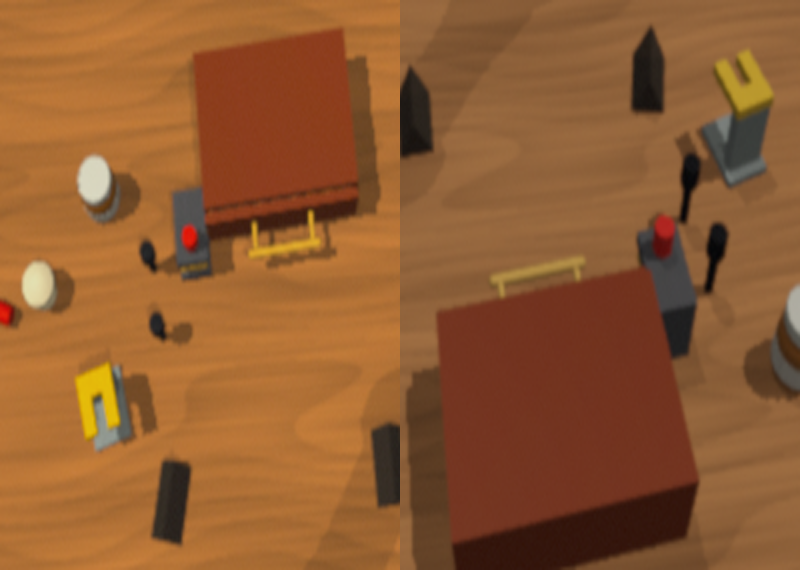

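The crops show the stand's notch mouth facing the robot (-x, tilted) and the cabinet front facing the robot, with the clevis on its left. I'll refine the poses by fitting.

Run:
```python
from h import *
np.set_printoptions(precision=1,suppress=True)
D={n:ctrl.get_image(n) for n in("top","scene")}
def comp(n,lo,hi,near,r=30):
    h=cv2.cvtColor(D[n]["img"],cv2.COLOR_RGB2HSV); m=cv2.inRange(h,lo,hi)
    if lo[0]==0: m|=cv2.inRange(h,(174,lo[1],lo[2]),(180,255,255))
    k,l,s,c=cv2.connectedComponentsWithStats(m)
    i=min(range(1,k),key=lambda i:np.hypot(*(c[i]-near[::-1]))-.3*s[i,4]**.5*3)
    return l==i,c[i][::-1],s[i,4]
# pin head
cen={}
for n,near in(("top",np.array([179,264])),("scene",np.array([218,391]))):
    m,c,a=comp(n,(0,200,150),(5,255,255),near); cen[n]=c; print("red",n,c,a,at(D[n],c,90)[:2])
p=tri([ray(D[n],cen[n]) for n in D]); print("pin head",p)
# yellow plate
for n,near in(("top",np.array([234,220])),("scene",np.array([168,432]))):
    m,c,a=comp(n,(20,150,100),(33,255,255),near); print("yel",n,c,a,at(D[n],c,88)[:2])
    q=cv2.boxPoints(cv2.minAreaRect(np.argwhere(m)[:,::-1].astype(np.float32)))
    P=np.array([at(D[n],x[::-1],88)[:2] for x in q]);print(P,np.linalg.norm(np.diff(P,axis=0),axis=1))
corn={"top":[(267,118),(341.5,109.7),(348.5,162.7),(272.5,170.7)],"scene":[(408,301.7),(287.5,320.7),(278.5,244.3),(381.5,229.3)]}
for n in corn: print(n,np.array([at(D[n],c[::-1],90)[:2] for c in corn[n]]))
M=np.array([[180,125,90],[180,-125,90],[0,-125,90],[0,125,90],[-30,150,88]])
def pose(x,M): 
    c,s=np.cos(x[2]),np.sin(x[2]); return M@np.array([[c,-s,0],[s,c,0],[0,0,1]]).T+[x[0],x[1],0]
def f(x):
    P=pose(x,M); r=[]
    for n in corn:
        q=proj(D[n],P); r.append(q[:4,::-1]-np.array(corn[n])); r.append(2*(q[4:]-cen[n]))
    return np.concatenate(r).ravel()
s=least_squares(f,[659,36,0.1],loss="soft_l1"); print("cab",s.x[:2],"yaw %.3f"%s.x[2]); print(f(s.x).reshape(-1,2))
print("pin bore",pose(s.x,np.array([[-30,150,74]])),"handle",pose(s.x,np.array([[-49,0,52.]])))
```

```text
red top [178.6 264.2] 37 [625.  183.9]
red scene [215.1 391.7] 44 [614.4 186. ]
pin head [622.2 182.9  99.8]
yel top [232.3 218.1] 350 [461.8 333.3]
[[488.3 368.6]
 [499.  311.9]
 [429.2 296.2]
 [418.8 352.3]] [57.6 71.6 57. ]
yel scene [167.6 432. ] 347 [463.  332.9]
[[439.1 295. ]
 [396.2 346.6]
 [484.3 368.8]
 [522.3 319.2]] [67.1 90.8 62.5]
top [[831.5 166.9]
 [845.  -80.3]
 [660.6 -88.8]
 [649.5 156.2]]
scene [[837.5 166.9]
 [848.9 -74.5]
 [667.4 -87. ]
 [653.3 152.7]]
cab [660.1  35.6] yaw 0.051
[[-0.8 -0.5]
 [-0.1 -0.3]
 [-0.  -1.7]
 [-1.4 -1.2]
 [ 1.8  0.2]
 [ 0.8 -2. ]
 [-3.  -1. ]
 [-1.  -0.2]
 [ 3.3 -0.2]
 [ 6.4 -0.4]]
pin bore [[622.5 183.9  74. ]] handle [[611.1  33.1  52. ]]
```

```bash
cat > stand.py <<'E'
from h import *
from scipy.optimize import minimize
np.set_printoptions(precision=2,suppress=True)
D={n:ctrl.get_image(n) for n in("top","scene")}
roi={"top":(205,262,200,245),"scene":(145,190,410,455)}
S=8
obs={}
for n,(a,b,c,d) in roi.items():
    h=cv2.cvtColor(D[n]["img"][a:b,c:d],cv2.COLOR_RGB2HSV)
    obs[n]=cv2.inRange(h,(20,140,80),(34,255,255)).astype(float)/255
def poly(x):
    X,Y,t,L=x[:4]; p=np.array([[-26,27],[L,27],[L,-27],[-26,-27],[-26,-8.5],[5.5,-8.5],[11.5,-6],[14,0],[11.5,6],[5.5,8.5],[-26,8.5]])
    c,s=np.cos(t),np.sin(t); return p@np.array([[c,s],[-s,c]])+[X,Y]
def ren(x,n):
    a,b,c,d=roi[n]; im=np.zeros(((b-a)*S,(d-c)*S),np.uint8)
    for z in np.linspace(78,90,7):
        q=proj(D[n],np.c_[poly(x),np.full(11,z)])
        cv2.fillPoly(im,[np.round(((q[:,::-1]-[c,a])+.5)*S).astype(int)],255)
    return cv2.resize(im,(d-c,b-a),interpolation=cv2.INTER_AREA)/255.
def cost(x):
    r=0
    for i,n in enumerate(roi):
        r+=((ren(np.r_[x[:2]+ (x[4:6] if n=="scene" else -x[4:6]),x[2:4]],n)-obs[n])**2).sum()
    return r+.05*(x[4:6]**2).sum()
best=min((minimize(cost,[451+dx,331,t,42,0,0],method="Nelder-Mead",options=dict(initial_simplex=np.array([451+dx,331,t,42,0,0])+np.vstack([np.zeros(6),np.diag([6,6,.1,6,2,2])]),maxiter=1500)) for t in(.1,.2,.3) for dx in(0,6)),key=lambda r:r.fun)
print(best.x,best.fun,{n:obs[n].sum() for n in obs})
E
python3 stand.py
```

```text
[452.41 331.96   0.23  39.51  -0.99   0.25] 30.074506048288544 {'top': np.float64(349.0), 'scene': np.float64(378.0)}
```

```bash
cat > go.py <<'E'
# usage: go.py x y z [yaw]  -> total tool units from the measured pose
import sys,numpy as np
from cell import ctrl
s=ctrl.read_state(); x,y,z=map(float,sys.argv[1:4]); yw=s["tool_rot"][2]
t=float(sys.argv[4]) if len(sys.argv)>4 else yw
d=np.array([x,y,z])-s["eef_pos"]; c,n=np.cos(t),np.sin(t)
print("at",s["eef_pos"].round(1),"yaw %.3f"%yw,"w %.1f"%s["width"],"F",s["force"].round(1),"t %.1f"%s["clock"])
print("turn first %.2f ; then units x %.3f y %.3f z %.3f"%(-(t-yw)/.08,(c*d[0]+n*d[1])/25,(n*d[0]-c*d[1])/25,-d[2]/25))
E
python3 -m crank '[[[0,0,0,0.8],[0,0,0,0.8],[0,0,0,0.8],[0,0,0,0.75],[0,0,0,0]]]' -0.06; python3 go.py 622.5 184 150 0.051
```

```text
clock: 1.82
eef_pos: [194.6, -620.2, 231.3]
tool_rot: [3.142, 0.0, 0.05]
force: [0.1, -0.6, -0.5]
width: 45.1
gripper_force: 0.0
at [ 194.6 -620.2  231.3] yaw 0.050 w 45.1 F [ 0.1 -0.6 -0.5] t 1.8
turn first -0.01 ; then units x 18.735 y -31.254 z 3.251
```

```bash
python3 -m crank '[[[0.58,-0.97,0,0],[0.58,-0.97,0,0],[0.58,-0.97,0,0],[0.58,-0.97,0,0],[0.58,-0.97,0,0],[0.58,-0.97,0,0],[0.58,-0.97,0,0],[0.58,-0.97,0,0]]]'; python3 go.py 622.5 184 150 0.051; python3 -c "
from cell import ctrl;print(ctrl.read_state()['qpos'].round(2))"
```

```text
clock: 2.48
eef_pos: [300.8, -419.4, 231.5]
tool_rot: [3.141, -0.0, 0.054]
force: [0.2, -0.0, -0.3]
width: 45.2
gripper_force: 0.0
at [ 300.8 -419.4  231.5] yaw 0.054 w 45.2 F [ 0.2 -0.  -0.3] t 2.5
turn first 0.03 ; then units x 14.081 y -23.447 z 3.261
[ 0.82  0.44  0.1   1.89 -0.06  0.82 -0.56]
```

```bash
python3 -m crank '[[[0.58,-0.97,0,0],[0.58,-0.97,0,0],[0.58,-0.97,0,0],[0.58,-0.97,0,0],[0.58,-0.97,0,0],[0.58,-0.97,0,0],[0.58,-0.97,0,0],[0.58,-0.97,0,0],[0.58,-0.97,0,0],[0.58,-0.97,0,0],[0.58,-0.97,0,0],[0.58,-0.97,0,0]]]'>/dev/null;  python3 -m crank '[[[0.58,-0.97,0,0],[0.58,-0.97,0,0],[0.58,-0.97,0,0],[0.58,-0.97,0,0],[0.58,-0.97,0,0],[0.58,-0.97,0,0],[0.58,-0.97,0,0],[0.58,-0.97,0,0],[0.58,-0.97,0,0],[0.58,-0.97,0,0],[0.58,-0.97,0,0],[0,0,0,0]]]'>/dev/null;python3 go.py 622.5 184 79 0.051
```

```text
at [606.1 161.4 231.1] yaw 0.061 w 45.4 F [-0.3  0.7  0. ] t 4.5
turn first 0.12 ; then units x 0.700 y -0.868 z 6.085
```

```bash
python3 -m crank '[[[0.7,-0.87,0,0.12],[0,0,0.8,0],[0,0,0.8,0],[0,0,0.8,0],[0,0,0.8,0],[0,0,0,0],[0,0,0,0]]]'>/dev/null;python3 go.py 622.5 184 79 0.051
python3 - <<'E'
from h import *
a=ctrl.get_image("top")["img"][130:230,210:330];b=ctrl.get_image("scene")["img"][150:250,330:450]
cv2.imwrite("pics/g1.png",cv2.resize(cv2.hconcat([a,b])[:,:,::-1],None,fx=3.3,fy=3.3,interpolation=2))
E
```

```text
at [620.2 176.1 150.6] yaw 0.043 w 45.4 F [ 0.3 -0.2  0. ] t 5.1
turn first -0.10 ; then units x 0.110 y -0.311 z 2.865
```

View pics/g1.png

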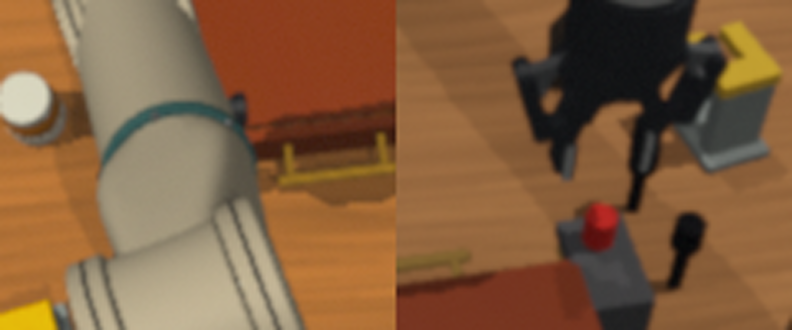

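The scene crop shows the open fingers centred above the red head at (600, 225), and the black decoys clear. Next I correct the offset and descend.

```bash
python3 -m crank '[[[0.11,-0.31,0,-0.1],[0,0,0.7,0],[0,0,0.7,0],[0,0,0.7,0],[0,0,0.7,0],[0,0,0,0],[0,0,0,0]]]';python3 go.py 622.5 184 79 0.051
```

```text
clock: 5.75
eef_pos: [623.4, 184.9, 81.7]
tool_rot: [-3.141, 0.0, 0.051]
force: [-0.3, -1.4, 0.9]
width: 45.3
gripper_force: 0.0
at [623.4 184.9  81.7] yaw 0.051 w 45.3 F [-0.3 -1.4  0.9] t 5.8
turn first -0.00 ; then units x -0.038 y 0.033 z 0.108
```

```bash
python3 -m crank '[[[-0.03,0.03,0.16,0],[0,0,0,0],[0,0,0,0]]]'>/dev/null; python3 -m crank '[[[0,0,0,0],[0,0,0,0],[0,0,0,0],[0,0,0,0],[0,0,0,0],[0,0,0,0],[0,0,0,0],[0,0,0,0],[0,0,0,0],[0,0,0,0]]]' 1;python3 go.py 622.5 184 190 0.051
```

```text
clock: 6.83
eef_pos: [623.1, 183.6, 78.3]
tool_rot: [-3.141, -0.001, 0.05]
force: [0.0, 0.5, 4.7]
width: 22.1
gripper_force: 58.6
at [623.1 183.6  78.3] yaw 0.050 w 22.1 F [0.  0.5 4.7] t 6.8
turn first -0.01 ; then units x -0.023 y -0.018 z -4.468
```

```bash
python3 -m crank '[[[0,0,-0.2,0],[0,0,-0.4,0],[0,0,-0.5,0],[0,0,-0.7,0],[0,0,-0.7,0],[0,0,-0.7,0],[0,0,-0.7,0],[0,0,-0.7,0],[0,0,0,0]]]';python3 go.py 395 318.5 190 0.051
```

```text
clock: 7.58
eef_pos: [625.0, 184.1, 197.4]
tool_rot: [-3.14, -0.008, 0.05]
force: [0.3, -0.3, -0.4]
width: 22.1
gripper_force: 58.8
at [625.  184.1 197.4] yaw 0.050 w 22.1 F [ 0.3 -0.3 -0.4] t 7.6
turn first -0.01 ; then units x -8.914 y -5.837 z 0.294
```

```bash
python3 -m crank '[[[-0.74,-0.49,0,0],[-0.74,-0.49,0,0],[-0.74,-0.49,0,0],[-0.74,-0.49,0,0],[-0.74,-0.49,0,0],[-0.74,-0.49,0,0],[-0.74,-0.49,0,0],[-0.74,-0.49,0,0],[-0.74,-0.49,0,0],[-0.74,-0.49,0,0],[-0.74,-0.49,0,0],[-0.74,-0.45,0,0]]]'>/dev/null;python3 -m crank '[[[0,0,0,0],[0,0,0,0],[0,0,0,0]]]'>/dev/null;python3 go.py 395 318.5 101 0.051
python3 - <<'E'
from h import *
np.set_printoptions(precision=1,suppress=True)
for n in("top","scene"):
    d=ctrl.get_image(n);cv2.imwrite(f"pics/{n}2.png",d["img"][:,:,::-1])
a=cv2.imread("pics/top2.png")[190:290,170:290];b=cv2.imread("pics/scene2.png")[110:210,370:490]
cv2.imwrite("pics/g2.png",cv2.resize(cv2.hconcat([a,b]),None,fx=3.3,fy=3.3,interpolation=2))
E
```

```text
at [394.1 317.8 192.5] yaw 0.050 w 21.9 F [ 0.6 -0.4 -0.4] t 8.8
turn first -0.01 ; then units x 0.038 y -0.026 z 3.660
```

View pics/g2.png

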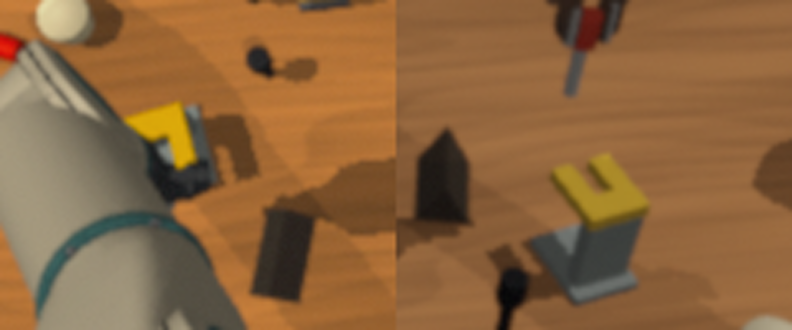

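The pin hangs upright in the fingers in front of the stand; at (580, 50) in the right crop it is above and before the notch mouth at (575, 170). I descend and then slide in along the stand's x.

```bash
python3 -m crank '[[[0.0,-0.02,0.75,0],[0,0,0.75,0],[0,0,0.75,0],[0,0,0.75,0],[0,0,0.75,0],[0,0,0,0],[0,0,0,0],[0,0,0,0]]]'>/dev/null;python3 go.py 452.4 332 98.5
python3 - <<'E'
from h import *
np.set_printoptions(precision=1,suppress=True)
b=ctrl.get_image("scene");h=cv2.cvtColor(b["img"],cv2.COLOR_RGB2HSV)[100:190,380:470]
cv2.imwrite("pics/g3.png",cv2.resize(b["img"][110:200,390:480,::-1],None,fx=6,fy=6,interpolation=2))
E
```

```text
at [394.4 318.6  99.2] yaw 0.049 w 22.0 F [-0.4  0.1 -0.8] t 9.6
turn first -0.00 ; then units x 2.343 y -0.421 z 0.030
```

View pics/g3.png

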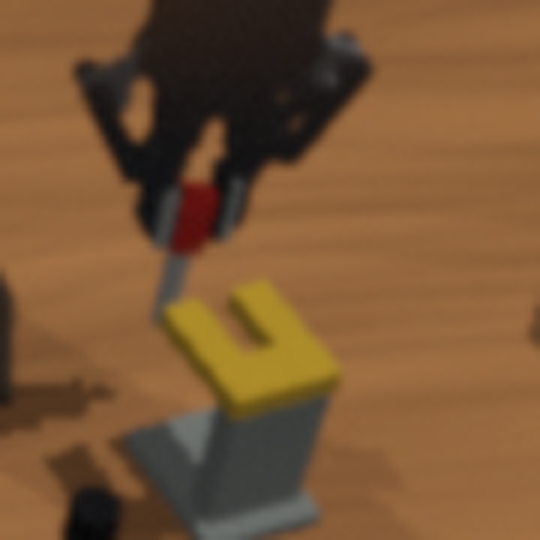

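Run:
```python
from h import *
np.set_printoptions(precision=1,suppress=True)
b=ctrl.get_image("scene")
def W(lx,ly,z): return [452.4+lx*.9737-ly*.228,332+lx*.228+ly*.9737,z]
P=np.array([W(-26,8.5,90),W(-26,-8.5,90),W(-26,27,90),W(-26,-27,90),W(14,0,90),W(39.5,27,90),W(39.5,-27,90),[394.4,318.6,94],[394.4,318.6,44.5],[394.4,318.6,122]])
print((proj(b,P)[:,::-1]-[390,110]+.5)*6)
```

```text
[[233.8 289.5]
 [201.3 298. ]
 [269.  280.2]
 [165.7 307.3]
 [262.6 349.8]
 [345.5 372.4]
 [238.8 401.8]
 [183.5 242.2]
 [165.1 320.2]
 [194.5 195.6]]
```

The slot edges, the plate and the pin shank all sit within a pixel or so of my prediction, so I slide in.

```bash
python3 -m crank '[[[0.39,-0.07,0,0],[0.39,-0.07,0,0],[0.2,-0.036,0,0],[0,0,0,0]]]';python3 -m crank '[[[0.2,-0.036,0,0],[0.2,-0.036,0,0],[0.2,-0.036,0,0],[0,0,0,0]]]';python3 go.py 452.4 332 98.5
```

```text
clock: 10.03
eef_pos: [420.3, 324.9, 99.1]
tool_rot: [-3.14, -0.003, 0.049]
force: [-0.0, -0.1, -1.1]
width: 22.1
gripper_force: 58.8
clock: 10.37
eef_pos: [434.0, 328.0, 98.6]
tool_rot: [-3.141, -0.001, 0.05]
force: [0.1, 0.0, -0.8]
width: 22.1
gripper_force: 58.8
at [434.  328.   98.6] yaw 0.050 w 22.1 F [ 0.1  0.  -0.8] t 10.4
turn first -0.00 ; then units x 0.744 y -0.122 z 0.004
```

```bash
python3 -m crank '[[[0.25,-0.045,0,0],[0.25,-0.04,0,0],[0.25,-0.04,0,0],[0,0,0,0],[0,0,0,0]]]';python3 go.py 452.4 332 98.5
python3 - <<'E'
from h import *
b=ctrl.get_image("scene")
cv2.imwrite("pics/g4.png",cv2.resize(b["img"][110:200,390:480,::-1],None,fx=6,fy=6,interpolation=2))
E
```

```text
clock: 10.78
eef_pos: [451.6, 331.7, 98.5]
tool_rot: [3.142, -0.0, 0.05]
force: [0.6, -0.1, -0.7]
width: 22.2
gripper_force: 58.8
at [451.6 331.7  98.5] yaw 0.050 w 22.2 F [ 0.6 -0.1 -0.7] t 10.8
turn first -0.00 ; then units x 0.033 y -0.009 z 0.000
```

View pics/g4.png

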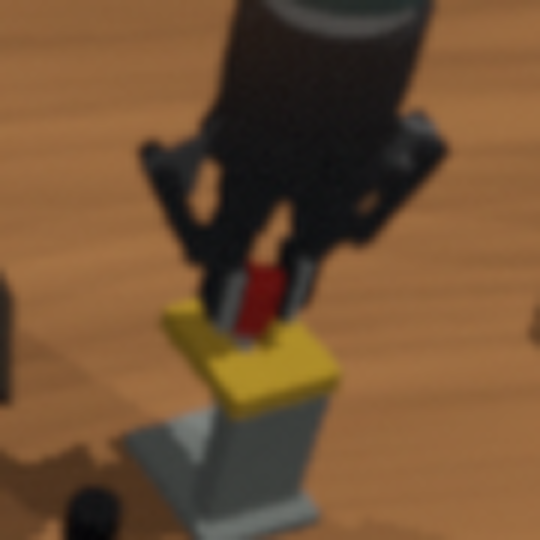

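The pin is in the slot with its head over the seat at (260, 335) and there is no contact force. I lower it about 3.5 mm and release by opening the fingers part-way.

```bash
python3 -m crank '[[[0,0,0.08,0],[0,0,0.06,0],[0,0,0,0],[0,0,0,0]]]';python3 -m crank '[[[0,0,0,0],[0,0,0,0],[0,0,0,0],[0,0,0,0],[0,0,0,0],[0,0,0,0]]]' -0.06;python3 go.py 452.4 332 170
```

```text
clock: 11.17
eef_pos: [450.8, 331.7, 94.9]
tool_rot: [3.141, 0.0, 0.05]
force: [0.5, 0.6, -0.5]
width: 21.9
gripper_force: 58.8
clock: 11.67
eef_pos: [451.2, 331.8, 95.1]
tool_rot: [-3.142, -0.0, 0.05]
force: [1.0, -0.5, 0.1]
width: 45.3
gripper_force: 0.0
at [451.2 331.8  95.1] yaw 0.050 w 45.3 F [ 1.  -0.5  0.1] t 11.7
turn first -0.00 ; then units x 0.050 y -0.005 z -2.995
```

```bash
python3 -m crank '[[[0,0,-0.3,0],[0,0,-0.7,0],[0,0,-0.9,0],[0,0,-0.9,0],[0,0,-0.9,0],[0,0,-0.5,0],[0,0,0,0]]]'>/dev/null;python3 -c "
from cell import ctrl;print(ctrl.read_state()['qpos'].round(2))"
python3 - <<'E'
from h import *
b=ctrl.get_image("scene")
cv2.imwrite("pics/g5.png",cv2.resize(b["img"][110:200,390:480,::-1],None,fx=6,fy=6,interpolation=2))
E
python3 go.py 611 33 200 1.622; python3 go.py 611 33 200 -1.519
```

```text
[-0.71  0.53  0.04  1.8  -0.03  0.8  -2.18]
at [452.  332.4 201.9] yaw 0.050 w 45.3 F [-0.1 -0.6  0.1] t 12.3
turn first -19.65 ; then units x -12.286 y 5.740 z 0.075
at [452.  332.4 201.9] yaw 0.050 w 45.3 F [-0.1 -0.6  0.1] t 12.3
turn first 19.61 ; then units x 12.289 y -5.733 z 0.075
```

View pics/g5.png

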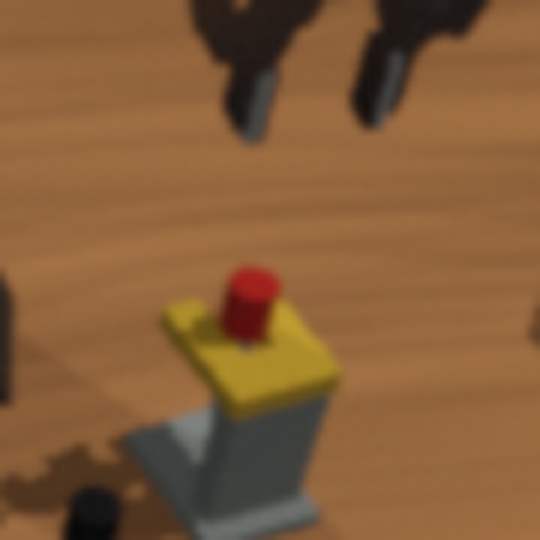

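The pin is parked upright, with its head at (250, 305) on the plate. Next I turn for the handle.

```bash
python3 -m crank '[[[0,0,0,-0.98],[0,0,0,-0.98],[0,0,0,-0.98],[0,0,0,-0.98],[0,0,0,-0.98],[0,0,0,-0.98],[0,0,0,-0.98],[0,0,0,-0.98],[0,0,0,-0.98],[0,0,0,-0.98]]]' 0.34 >/dev/null; python3 -m crank '[[[0,0,0,-0.98],[0,0,0,-0.98],[0,0,0,-0.98],[0,0,0,-0.98],[0,0,0,-0.98],[0,0,0,-0.98],[0,0,0,-0.98],[0,0,0,-0.98],[0,0,0,-0.98],[0,0,0,-0.98],[0,0,0,0]]]' >/dev/null; python3 go.py 611 33 120 1.622
```

```text
at [450.5 331.2 198.9] yaw 1.620 w 28.1 F [ 0.3  0.4 -0.9] t 14.1
turn first -0.02 ; then units x -12.240 y 5.803 z 3.154
```

Run:
```python
from h import *
np.set_printoptions(precision=1,suppress=True)
# handle bar: fit line of brass pixels at z=52 in the first pictures
for f,n,(a,b,c,d) in(("pics/top0.png","top",(168,192,285,340)),("pics/scene0.png","scene",(222,244,300,360))):
    D=ctrl.get_image(n)
    h=cv2.cvtColor(cv2.imread(f)[a:b,c:d],cv2.COLOR_BGR2HSV); m=cv2.inRange(h,(18,130,120),(34,255,255))
    p=np.argwhere(m)+[a,c]; W=np.array([at(D,q,52)[:2] for q in p])
    ang=np.polyfit(W[:,1],W[:,0],1); r=W[:,0]-np.polyval(ang,W[:,1]); k=abs(r)<6
    ang=np.polyfit(W[k,1],W[k,0],1); print(n,len(p),k.sum(),"slope",ang[0].round(3),"x at y=33:",np.polyval(ang,33),"y range",W[k,1].min(),W[k,1].max())
```

```text
top 177 76 slope -0.058 x at y=33: 617.3284114476768 y range -27.0859866834247 91.2095290438324
scene 209 169 slope -0.057 x at y=33: 612.4911544606578 y range -25.1867529572657 91.84182352170643
```

```bash
python3 -m crank '[[[-0.95,0.45,0,0],[-0.95,0.45,0,0],[-0.95,0.45,0,0],[-0.95,0.45,0,0],[-0.95,0.45,0,0],[-0.95,0.45,0,0],[-0.95,0.45,0,0],[-0.95,0.45,0,0],[-0.95,0.45,0,0],[-0.95,0.45,0,0],[-0.95,0.45,0,0],[-0.95,0.45,0,0]]]' >/dev/null; python3 -m crank '[[[-0.85,0.42,0,0],[0,0,0.9,0],[0,0,0.9,0],[0,0,0.9,0],[0,0,0.5,0],[0,0,0,0],[0,0,0,0]]]' >/dev/null; python3 go.py 612 33 100 1.622
```

```text
at [610.7  33.  119.7] yaw 1.618 w 28.3 F [ 0.4 -0.8  0.3] t 15.7
turn first -0.05 ; then units x -0.004 y 0.053 z 0.789
```

```bash
python3 -m crank '[[[0,0.05,0.7,-0.05],[0,0,0.2,0],[0,0,0,0],[0,0,0,0]]]' >/dev/null; python3 go.py 612 33 35 1.622
python3 - <<'E'
from h import *
a=ctrl.get_image("top")["img"][130:230,250:370];b=ctrl.get_image("scene")["img"][150:250,270:390]
cv2.imwrite("pics/g6.png",cv2.resize(cv2.hconcat([a,b])[:,:,::-1],None,fx=3.3,fy=3.3,interpolation=2))
E
```

```text
at [612.6  33.   98.4] yaw 1.622 w 28.4 F [ 0.1 -0.5  0. ] t 16.1
turn first 0.00 ; then units x 0.002 y -0.023 z 2.537
```

View pics/g6.png

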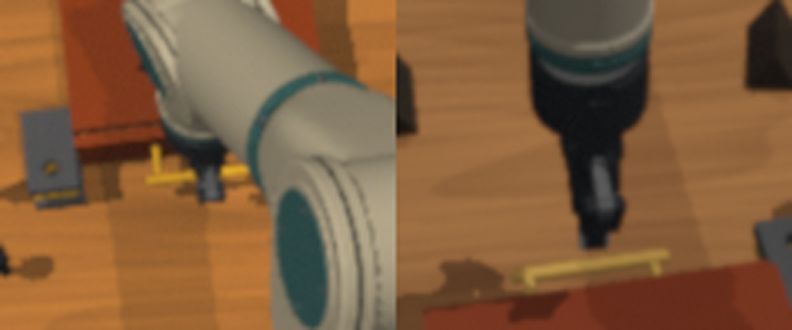

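The fingers are above the bar's middle (left crop, about (205, 180)). I descend with the force watched.

```bash
python3 -m crank '[[[0,0,0.4,0],[0,0,0.4,0],[0,0,0.4,0],[0,0,0.4,0],[0,0,0,0],[0,0,0,0]]]'; python3 -m crank '[[[0,0,0.35,0],[0,0,0.35,0],[0,0,0.25,0],[0,0,0,0],[0,0,0,0]]]'
```

```text
clock: 16.67
eef_pos: [611.4, 32.8, 56.3]
tool_rot: [-3.139, 0.0, 1.622]
force: [0.2, -0.4, 0.4]
width: 27.9
gripper_force: 0.0
clock: 17.08
eef_pos: [612.8, 32.8, 36.0]
tool_rot: [3.14, 0.001, 1.622]
force: [-5.5, -1.6, 18.9]
width: 28.5
gripper_force: 8.3
```

```bash
python3 -m crank '[[[0,0,-0.2,0],[0,0,0,0],[0,0,0,0]]]'; python3 -m crank '[[[0,0,0,0],[0,0,0,0],[0,0,0,0],[0,0,0,0],[0,0,0,0],[0,0,0,0],[0,0,0,0]]]' 1
python3 - <<'E'
from h import *
a=ctrl.get_image("top")["img"][130:230,250:370];b=ctrl.get_image("scene")["img"][150:250,270:390]
cv2.imwrite("pics/g7.png",cv2.resize(cv2.hconcat([a,b])[:,:,::-1],None,fx=3.3,fy=3.3,interpolation=2))
E
```

```text
clock: 17.33
eef_pos: [612.3, 32.8, 38.6]
tool_rot: [3.141, 0.0, 1.622]
force: [-0.5, 0.8, 0.1]
width: 28.1
gripper_force: 0.0
clock: 17.92
eef_pos: [611.8, 32.7, 38.3]
tool_rot: [-3.141, 0.0, 1.622]
force: [-0.4, -0.3, -3.6]
width: 9.1
gripper_force: 58.4
```

View pics/g7.png

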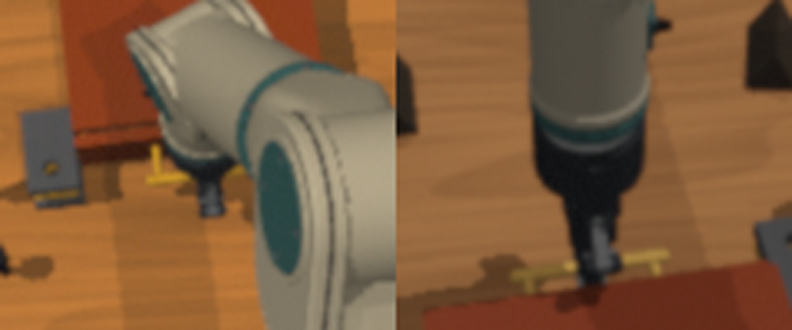

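The bar is held (width 9 mm). I pull along tool -y.

```bash
python3 -m crank '[[[0,-0.2,0,0],[0,-0.3,0,0],[0,-0.4,0,0],[0,-0.4,0,0],[0,-0.4,0,0],[0,-0.4,0,0],[0,-0.4,0,0],[0,-0.4,0,0],[0,-0.4,0,0]]]'; python3 -m crank '[[[0,-0.4,0,0],[0,-0.4,0,0],[0,-0.4,0,0],[0,-0.4,0,0],[0,-0.4,0,0],[0,-0.4,0,0],[0,-0.4,0,0],[0,-0.4,0,0],[0,-0.25,0,0],[0,0,0,0],[0,0,0,0]]]'; python3 go.py 437 23.8 38.5
```

```text
clock: 18.77
eef_pos: [528.5, 27.9, 38.4]
tool_rot: [-3.141, 0.0, 1.622]
force: [1.9, -0.7, -12.6]
width: 8.4
gripper_force: 58.5
clock: 19.68
eef_pos: [441.7, 22.8, 38.4]
tool_rot: [-3.138, 0.002, 1.621]
force: [0.3, -5.5, -17.7]
width: 8.7
gripper_force: 58.5
at [441.7  22.8  38.4] yaw 1.621 w 8.7 F [  0.3  -5.5 -17.7] t 19.7
turn first -0.00 ; then units x 0.048 y -0.185 z -0.005
```

```bash
python3 -m crank '[[[0.0,-0.12,0,0],[0,-0.06,0,0],[0,0,0,0],[0,0,0,0]]]'; python3 -m crank '[[[0,0,0,0],[0,0,0,0],[0,0,0,0],[0,0,0,0],[0,0,0,0]]]' 0.34; python3 -m crank '[[[0,0,-0.3,0],[0,0,-0.6,0],[0,0,-0.9,0],[0,0,-0.9,0],[0,0,-0.9,0],[0,0,-0.9,0],[0,0,-0.9,0],[0,0,-0.9,0],[0,0,0,0]]]'
```

```text
clock: 20.02
eef_pos: [439.1, 22.7, 38.4]
tool_rot: [-3.14, 0.001, 1.621]
force: [-0.1, -4.8, -18.1]
width: 8.4
gripper_force: 58.5
clock: 20.43
eef_pos: [440.0, 24.6, 39.4]
tool_rot: [3.14, -0.001, 1.623]
force: [-0.0, 0.3, -0.2]
width: 28.1
gripper_force: 0.0
clock: 21.18
eef_pos: [441.5, 24.5, 200.4]
tool_rot: [3.134, 0.0, 1.622]
force: [0.9, -0.1, 0.5]
width: 27.9
gripper_force: 0.0
```

```bash
python3 -m crank '[[[0.9,0,0,0],[0.9,0,0,0],[0.9,0,0,0],[0.9,0,0,0],[0.9,0,0,0],[0.9,0,0,0],[0.9,0,0,0],[0.9,0,0,0],[0.9,0,0,0],[0.9,0,0,0],[0.9,0,0,0],[0,0,-1,0]]]' >/dev/null
python3 - <<'E'
from h import *
np.set_printoptions(precision=1,suppress=True)
for n in("top","scene"):
    d=ctrl.get_image(n);cv2.imwrite(f"pics/{n}3.png",d["img"][:,:,::-1])
a=cv2.imread("pics/top3.png")[100:300,230:470];b=cv2.imread("pics/scene3.png")[130:330,130:370]
cv2.imwrite("pics/g8.png",cv2.hconcat([cv2.resize(x,(400,333),interpolation=2) for x in (a,b)]))
E
```

```text
(no output)
```

View pics/g8.png

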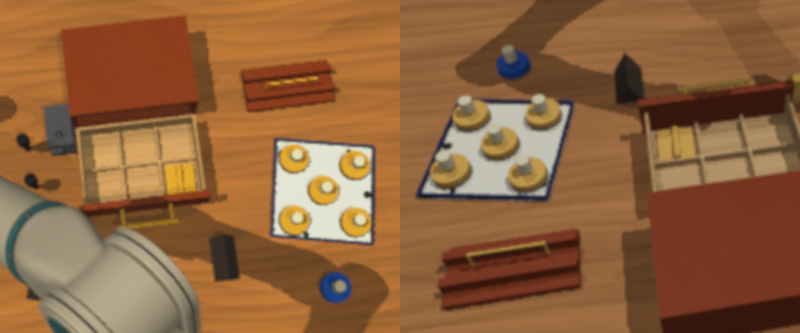

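I mis-signed the sideways move: the arm went to +y and stands clear over the stand. Both cameras now see everything. The hinge lies in the front row, -y side (pocket2), and all five caps are on the tray. Now I measure the caps and pockets.

```bash
cat > caps.py <<'E'
from h import *
from scipy.optimize import minimize
np.set_printoptions(precision=1,suppress=True)
S=8
def disc(x,y,z,r):
    a=np.linspace(0,2*np.pi,40,endpoint=False); return np.c_[x+r*np.cos(a),y+r*np.sin(a),np.full(40,z)]
def ren(d,roi,x,y,z0):
    a,b,c,e=roi; im=np.zeros(((b-a)*S,(e-c)*S),np.uint8)
    def cyl(za,zb,r,v):
        q=np.vstack([proj(d,disc(x,y,z,r)) for z in(za,zb)])[:,::-1]
        cv2.fillConvexPoly(im,cv2.convexHull(np.round((q-[c,a]+.5)*S).astype(np.int32)),v)
    cyl(z0,z0+18,29,255); cyl(z0+18,z0+22,8,0); cyl(z0+22,z0+48,11,0)
    return cv2.resize(im,(e-c,b-a),interpolation=cv2.INTER_AREA)/255.
def fit(d,g,z0=4):
    r,c=np.round(proj(d,[[g[0],g[1],z0+15]])[0]).astype(int); roi=(r-20,r+20,c-20,c+20)
    h=cv2.cvtColor(d["img"][r-20:r+20,c-20:c+20],cv2.COLOR_RGB2HSV)
    o=cv2.inRange(h,(12,120,70),(30,255,255)).astype(float)/255
    k,l,s,_=cv2.connectedComponentsWithStats((o>0).astype(np.uint8)); 
    i=l[15:25,15:25]; i=np.bincount(i[i>0]).argmax() if (i>0).any() else 0
    o=(l==i)*1.
    f=lambda p:((ren(d,roi,p[0],p[1],z0)-o)**2).sum()
    m=minimize(f,g,method="Nelder-Mead",options=dict(initial_simplex=np.array(g)+np.array([[0,0],[7,0],[0,7]]))); return m.x,m.fun,o.sum()
E
python3 - <<'E'
from caps import *
D={n:ctrl.get_image(n) for n in("top","scene")}
G=[(424,-372),(500,-336),(539,-399),(560,-280),(433,-260)]
G=[(430,-375),(490,-332),(535,-397),(557,-280),(433,-261)]
for g in G:
    t=fit(D["top"],g);s=fit(D["scene"],g); print(t,s,"mean",(t[0]+s[0])/2)
c,s=np.cos(.055),np.sin(.055)
for n in D:
    for t in range(6):
        pass
    for q in ctrl.place_of(n,"pocket1"):
        w=at(D[n],q["position"],14)[:2]-[660.1,35.6]; print(n,round(q["confidence"],2),np.array(q["position"]),"cab",np.array([c*w[0]+s*w[1],-s*w[0]+c*w[1]]))
    q=ctrl.place_of(n,"hinge"); print("hinge",n,[(round(k["confidence"],2),at(D[n],k["position"],14)[:2]) for k in q[:2]])
    q=ctrl.place_of(n,"drawer_handle"); print("handle",n,[(round(k["confidence"],2),at(D[n],k["position"],52)[:2]) for k in q[:2]])
    cv2.imwrite(f"pics/{n}4.png",D[n]["img"][:,:,::-1])
print(ctrl.read_state()["eef_pos"])
a=cv2.imread("pics/top4.png")[160:240,265:365]
cv2.imwrite("pics/g9.png",cv2.resize(a,None,fx=7,fy=7,interpolation=2))
E
```

```text
(array([ 425.3, -385.5]), np.float64(28.17145713187236), np.float64(205.0)) (array([ 418.1, -387.5]), np.float64(514.0214532871972), np.float64(729.0)) mean [ 421.7 -386.5]
(array([ 492.8, -328.8]), np.float64(30.547527873894655), np.float64(191.0)) (array([ 487.1, -329.9]), np.float64(57.440799692426), np.float64(242.0)) mean [ 489.9 -329.4]
(array([ 539.4, -397. ]), np.float64(32.125859284890424), np.float64(191.0)) (array([ 534.4, -398.7]), np.float64(51.96327566320645), np.float64(280.0)) mean [ 536.9 -397.8]
(array([ 560.7, -277.6]), np.float64(29.804444444444442), np.float64(187.0)) (array([ 556.1, -278.3]), np.float64(55.59209534794309), np.float64(274.0)) mean [ 558.4 -278. ]
(array([ 436.6, -265.1]), np.float64(27.25905420991926), np.float64(199.0)) (array([ 430., -265.]), np.float64(601.0989773164167), np.float64(800.0)) mean [ 433.3 -265.1]
top 0.89 [207.1 341.5] cab [-132.8  -88.7]
top 0.82 [184.9 337. ] cab [-55.6 -83.7]
top 0.78 [190.6 286.3] cab [-55.  87.]
top 0.63 [211.8 314.5] cab [-137.9    1.9]
top 0.6 [210.3 293.6] cab [-124.7   70. ]
top 0.58 [188.5 312.6] cab [-58.2  -1.1]
hinge top [(0.71, array([539.3, -48.2]))]
handle top [(0.61, array([430.5,  29.1])), (0.32, array([516.7, 102.9]))]
scene 0.83 [234.3 329.8] cab [-62.1   5.8]
scene 0.73 [230.6 354.6] cab [-62.7  70.9]
scene 0.7 [241.5 295. ] cab [-55.2 -84.5]
scene 0.68 [210.  350.7] cab [-132.4   75.6]
scene 0.66 [214.4 292.9] cab [-144.2  -80.2]
scene 0.6 [213.6 323.9] cab [-132.5    2.1]
hinge scene [(0.65, array([532.8, -54.1])), (0.45, array([ 501.6, -317.5]))]
handle scene [(0.85, array([444.5,  21.2]))]
[426.3 270.4 220.9]
```

View pics/g9.png

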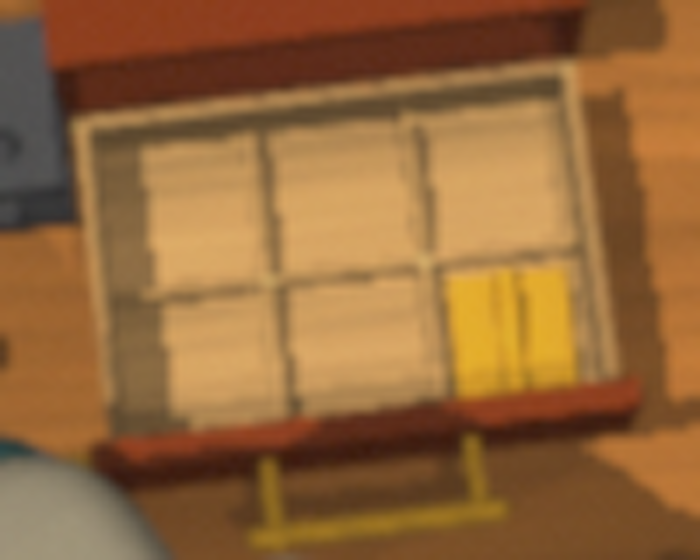

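Run:
```python
from h import *
np.set_printoptions(precision=1,suppress=True)
d=ctrl.get_image("top")
def cab(p,t=.055):
    w=p[:2]-np.array([660.1,35.6]); c,s=np.cos(t),np.sin(t); return np.array([c*w[0]+s*w[1],-s*w[0]+c*w[1]])
for nm,(c,r),z in[("x1",(270,282),28),("x2",(427,262),28),("backL",(80,122),60),("backR",(572,68),60),("backdiv1",(265,133),28),("backdiv2",(408,115),28),("front1",(285,412),28),("front2",(443,392),28),("barL",(250,538),52),("barR",(505,508),52),("hinge",(513,330),28),("frontTopL",(95,455),78),("frontTopR",(637,383),78)]:
    p=at(d,(160+r/7-.43,265+c/7-.43),z); print(nm,p,cab(p))
```

```text
x1 [561.9  64.9  28. ] [-96.4  34.6]
x2 [566.8  -9.5  28. ] [-95.6 -39.9]
backL [636.5 148.3  60. ] [-17.4 113.8]
backR [647.9 -82.5  60. ] [ -18.6 -117.2]
backdiv1 [634.7  63.1  28. ] [-23.9  28.9]
backdiv2 [639.2  -5.4  28. ] [-23.1 -39.8]
front1 [499.4  61.4  28. ] [-159.    34.6]
front2 [504.1 -12.7  28. ] [-158.4  -39.7]
barL [437.9  80.3  52. ] [-219.5   56.8]
barR [444.1 -36.3  52. ] [-219.6  -59.9]
hinge [531.5 -47.5  28. ] [-132.9  -75.9]
frontTopL [475.9 146.8  78. ] [-177.9  121.2]
frontTopR [493.1 -98.5  78. ] [-174.2 -124.7]
```

Divider crossings are at crop (270, 282) and (427, 262), which gives a 74.5 mm pitch. From that I have all pocket centres; pocket2 holds the hinge. I turn back to yaw 0.055 and fetch the first cap.

```bash
python3 -m crank '[[[0,0,0,0.98],[0,0,0,0.98],[0,0,0,0.98],[0,0,0,0.98],[0,0,0,0.98],[0,0,0,0.98],[0,0,0,0.98],[0,0,0,0.98],[0,0,0,0.98],[0,0,0,0.98]]]' -0.06 >/dev/null; python3 -m crank '[[[0,0,0,0.98],[0,0,0,0.98],[0,0,0,0.98],[0,0,0,0.98],[0,0,0,0.98],[0,0,0,0.98],[0,0,0,0.98],[0,0,0,0.98],[0,0,0,0.98],[0,0,0,0.98],[0,0,0,0]]]' >/dev/null; python3 go.py 558.4 -278 150 0.055
```

```text
at [426.4 271.  221.1] yaw 0.052 w 45.4 F [ 0.1 -0.   0.1] t 24.5
turn first -0.03 ; then units x 4.066 y 22.216 z 2.845
```

```bash
python3 -m crank '[[[0.17,0.93,0,-0.03],[0.17,0.93,0,0],[0.17,0.93,0,0],[0.17,0.93,0,0],[0.17,0.93,0,0],[0.17,0.93,0,0],[0.17,0.93,0,0],[0.17,0.93,0,0],[0.17,0.93,0,0],[0.17,0.93,0,0],[0.17,0.93,0,0],[0.17,0.93,0,0]]]' >/dev/null; python3 -m crank '[[[0.17,0.93,0,0],[0.17,0.93,0,0],[0.17,0.93,0,0],[0.17,0.93,0,0],[0.17,0.93,0,0],[0.17,0.93,0,0],[0.17,0.93,0,0],[0.17,0.93,0,0],[0.17,0.93,0,0],[0.17,0.93,0,0],[0.17,0.93,0,0],[0.14,0.9,0,0]]]' >/dev/null;python3 -m crank '[[[0,0,0.9,0],[0,0,0.9,0],[0,0,0.9,0],[0,0,0,0],[0,0,0,0]]]' >/dev/null; python3 go.py 558.4 -278 27 0.055
python3 - <<'E'
from caps import *
d=ctrl.get_image("scene")
print([(round(q["confidence"],2),at(d,q["position"],4)[:2]) for q in ctrl.place_of("scene","cap0")])
for g in [(490,-332),(535,-397),(557,-280)]: print(fit(d,g))
E
```

```text
at [ 558.1 -279.2  152.8] yaw 0.058 w 45.4 F [0.2 0.5 0.3] t 26.9
turn first 0.04 ; then units x 0.014 y -0.046 z 5.032
[(0.86, array([ 537.5, -396.3])), (0.84, array([ 553.5, -286.7])), (0.71, array([ 431.7, -270.4])), (0.64, array([ 489. , -325.2])), (0.38, array([ 304.4, -326.2]))]
(array([ 487. , -329.6]), np.float64(58.328073817762395), np.float64(241.0))
(array([ 534.6, -399.2]), np.float64(54.949711649365625), np.float64(282.0))
(array([ 556.9, -278.3]), np.float64(58.98849673202615), np.float64(270.0))
```

```bash
python3 -m crank '[[[0.01,-0.04,0.7,0],[0,0,0.8,0],[0,0,0.8,0],[0,0,0.8,0],[0,0,0.7,0],[0,0,0.6,0],[0,0,0.4,0],[0,0,0.2,0],[0,0,0,0],[0,0,0,0]]]';python3 -m crank '[[[0,0,0,0],[0,0,0,0],[0,0,0,0],[0,0,0,0],[0,0,0,0],[0,0,0,0],[0,0,0,0]]]' 1
```

```text
clock: 27.83
eef_pos: [560.0, -278.8, 29.8]
tool_rot: [3.141, -0.001, 0.057]
force: [-0.2, -0.7, 1.0]
width: 45.1
gripper_force: 0.0
clock: 28.42
eef_pos: [560.1, -278.9, 30.2]
tool_rot: [3.141, -0.002, 0.057]
force: [-0.7, -0.1, 5.8]
width: 20.2
gripper_force: 58.5
```

```bash
python3 -m crank '[[[0,0,-0.4,0],[0,0,-0.7,0],[0,0,-0.8,0],[0,0,-0.8,0],[0,0,-0.8,0],[0,0,-0.8,0],[0,0,-0.6,0],[0,0,0,0],[0,0,0,0]]]';python3 go.py 595.9 104.6 148 0.055
```

```text
clock: 29.17
eef_pos: [559.6, -278.7, 152.3]
tool_rot: [3.141, -0.002, 0.057]
force: [-0.1, -0.9, -1.2]
width: 19.9
gripper_force: 58.7
at [ 559.6 -278.7  152.3] yaw 0.057 w 19.9 F [-0.1 -0.9 -1.2] t 29.2
turn first 0.02 ; then units x 2.295 y -15.230 z 0.171
```

```bash
python3 -m crank '[[[0.14,-0.93,0,0],[0.14,-0.93,0,0],[0.14,-0.93,0,0],[0.14,-0.93,0,0],[0.14,-0.93,0,0],[0.14,-0.93,0,0],[0.14,-0.93,0,0],[0.14,-0.93,0,0],[0.14,-0.93,0,0],[0.14,-0.93,0,0],[0.14,-0.93,0,0],[0.14,-0.93,0,0]]]' >/dev/null; python3 -m crank '[[[0.15,-0.95,0,0],[0.15,-0.95,0,0],[0.15,-0.95,0,0],[0.15,-0.95,0,0],[0,0,0,0],[0,0,0,0]]]' >/dev/null; python3 go.py 595.9 104.6 41 0.055
```

```text
at [593.7 100.2 149.8] yaw 0.060 w 20.3 F [-0.6 -0.  -1.5] t 30.7
turn first 0.07 ; then units x 0.096 y -0.170 z 4.350
```

```bash
python3 -m crank '[[[0.09,-0.17,0.1,0.06],[0,0,0.7,0],[0,0,0.8,0],[0,0,0.8,0],[0,0,0.6,0],[0,0,0.4,0],[0,0,0.3,0],[0,0,0,0],[0,0,0,0]]]';python3 go.py 595.9 104.6 41 0.055
```

```text
clock: 31.42
eef_pos: [597.1, 102.0, 58.8]
tool_rot: [3.141, 0.0, 0.051]
force: [0.1, -0.8, -0.8]
width: 19.9
gripper_force: 58.9
at [597.1 102.   58.8] yaw 0.051 w 19.9 F [ 0.1 -0.8 -0.8] t 31.4
turn first -0.05 ; then units x -0.044 y -0.107 z 0.712
```

```bash
python3 -m crank '[[[-0.04,-0.1,0.2,-0.05],[0,0,0.3,0],[0,0,0.2,0],[0,0,0,0],[0,0,0,0]]]';python3 -m crank '[[[0,0,0,0],[0,0,0,0],[0,0,0,0],[0,0,0,0],[0,0,0,0]]]' 0.2;python3 go.py 595.9 104.6 41 0.055
```

```text
clock: 31.83
eef_pos: [595.6, 104.9, 41.0]
tool_rot: [3.141, 0.001, 0.056]
force: [-1.1, -0.6, -0.5]
width: 20.3
gripper_force: 59.0
clock: 32.25
eef_pos: [596.0, 104.9, 41.5]
tool_rot: [-3.142, -0.0, 0.056]
force: [0.2, -0.4, -0.4]
width: 34.2
gripper_force: 0.0
at [596.  104.9  41.5] yaw 0.056 w 34.2 F [ 0.2 -0.4 -0.4] t 32.2
turn first 0.01 ; then units x -0.005 y 0.012 z 0.022
```

```bash
python3 -m crank '[[[0,0,-0.5,0],[0,0,-0.7,0],[0,0,-0.8,0],[0,0,-0.9,0],[0,0,-0.9,0],[0,0,-0.6,0],[0,0,0,0]]]'>/dev/null; python3 -m crank '[[[-0.46,0.9,0,0],[-0.46,0.9,0,0],[-0.46,0.9,0,0],[-0.46,0.9,0,0],[-0.46,0.9,0,0],[-0.46,0.9,0,0],[-0.46,0.9,0,0],[-0.46,0.9,0,0],[-0.46,0.9,0,0],[-0.46,0.9,0,0],[-0.46,0.9,0,0],[-0.46,0.9,0,0]]]' -0.06 >/dev/null;  python3 -m crank '[[[-0.46,0.9,0,0],[-0.46,0.9,0,0],[-0.46,0.9,0,0],[-0.46,0.9,0,0],[0,0,0,0],[0,0,0,0]]]' >/dev/null; python3 go.py 433.3 -265 29.5 0.055
cat > look.py <<'E'
from caps import *
d=ctrl.get_image("scene")
print("place",[(round(q["confidence"],2),at(d,q["position"],4)[:2]) for q in ctrl.place_of("scene","cap0")])
E
python3 look.py
```

```text
at [ 431.1 -266.2  151.2] yaw 0.052 w 45.3 F [0.3 0.2 0.6] t 34.3
turn first -0.04 ; then units x 0.092 y -0.043 z 4.869
place [(0.84, array([ 305.9, -332. ])), (0.83, array([581. , 107.6])), (0.79, array([ 483.5, -327.2])), (0.64, array([ 541.8, -401.1])), (0.63, array([ 438. , -261.6])), (0.41, array([354.4, 379.1]))]
```

```bash
python3 -m crank '[[[0.09,-0.04,0.7,0],[0,0,0.8,0],[0,0,0.8,0],[0,0,0.8,0],[0,0,0.7,0],[0,0,0.6,0],[0,0,0.3,0],[0,0,0.1,0],[0,0,0,0],[0,0,0,0]]]';python3 -m crank '[[[0,0,0,0],[0,0,0,0],[0,0,0,0],[0,0,0,0],[0,0,0,0],[0,0,0,0],[0,0,0,0]]]' 1;python3 -m crank '[[[0,0,-0.4,0],[0,0,-0.7,0],[0,0,-0.8,0],[0,0,-0.8,0],[0,0,-0.8,0],[0,0,-0.8,0],[0,0,-0.6,0],[0,0,0,0],[0,0,0,0]]]';python3 go.py 600 30.2 150 0.055
```

```text
clock: 35.27
eef_pos: [435.1, -263.4, 31.9]
tool_rot: [3.141, -0.001, 0.057]
force: [0.0, 0.9, 0.3]
width: 45.2
gripper_force: 0.0
clock: 35.85
eef_pos: [435.0, -264.0, 32.4]
tool_rot: [3.141, -0.002, 0.056]
force: [-0.3, -0.1, 5.4]
width: 19.7
gripper_force: 58.5
clock: 36.6
eef_pos: [434.7, -264.0, 154.9]
tool_rot: [3.14, -0.002, 0.056]
force: [0.1, -0.5, -1.6]
width: 19.6
gripper_force: 58.7
at [ 434.7 -264.   154.9] yaw 0.056 w 19.6 F [ 0.1 -0.5 -1.6] t 36.6
turn first 0.01 ; then units x 7.248 y -11.386 z 0.195
```

```bash
python3 -m crank '[[[0.6,-0.95,0,0],[0.6,-0.95,0,0],[0.6,-0.95,0,0],[0.6,-0.95,0,0],[0.6,-0.95,0,0],[0.6,-0.95,0,0],[0.6,-0.95,0,0],[0.6,-0.95,0,0],[0.6,-0.95,0,0],[0.6,-0.95,0,0],[0.6,-0.95,0,0],[0.65,-0.95,0,0]]]' >/dev/null; python3 -m crank '[[[0,0,0,0],[0,0,0,0]]]'>/dev/null; python3 go.py 600 30.2 43.5 0.055
```

```text
at [598.9  33.3 152.2] yaw 0.060 w 19.8 F [-0.9 -0.2 -1.7] t 37.8
turn first 0.06 ; then units x 0.035 y 0.127 z 4.348
```

```bash
python3 -m crank '[[[0.04,0.12,0.2,0.06],[0,0,0.7,0],[0,0,0.8,0],[0,0,0.8,0],[0,0,0.7,0],[0,0,0.4,0],[0,0,0,0],[0,0,0,0]]]'>/dev/null;python3 go.py 600 30.2 43.5 0.055
```

```text
at [600.1  26.8  63.4] yaw 0.049 w 19.9 F [-0.1 -0.8 -0.5] t 38.4
turn first -0.07 ; then units x 0.004 y -0.137 z 0.796
```

```bash
python3 -m crank '[[[0,-0.1,0.2,-0.05],[0,0,0.3,0],[0,0,0.28,0],[0,0,0,0],[0,0,0,0]]]';python3 -m crank '[[[0,0,0,0],[0,0,0,0],[0,0,0,0],[0,0,0,0],[0,0,0,0]]]' 0.2; python3 -m crank '[[[0,0,-0.5,0],[0,0,-0.7,0],[0,0,-0.8,0],[0,0,-0.9,0],[0,0,-0.9,0],[0,0,-0.6,0],[0,0,0,0],[0,0,0,0]]]'>/dev/null; python3 go.py 490 -329.5 150 0.055
```

```text
clock: 38.85
eef_pos: [600.1, 30.6, 43.9]
tool_rot: [3.142, 0.001, 0.055]
force: [-0.2, 0.0, 0.1]
width: 19.8
gripper_force: 58.8
clock: 39.27
eef_pos: [600.7, 30.5, 44.6]
tool_rot: [-3.142, -0.001, 0.055]
force: [-0.6, 0.4, -0.4]
width: 34.4
gripper_force: 0.0
at [601.2  30.6 155.9] yaw 0.055 w 34.0 F [-0.1  0.1 -0.8] t 39.9
turn first -0.00 ; then units x -5.232 y 14.138 z 0.235
```

```bash
python3 -m crank '[[[-0.35,0.95,0,0],[-0.35,0.95,0,0],[-0.35,0.95,0,0],[-0.35,0.95,0,0],[-0.35,0.95,0,0],[-0.35,0.95,0,0],[-0.35,0.95,0,0],[-0.35,0.95,0,0],[-0.35,0.95,0,0],[-0.35,0.95,0,0],[-0.35,0.95,0,0],[-0.35,0.95,0,0]]]' -0.06 >/dev/null; python3 -m crank '[[[-0.35,0.95,0,0],[-0.35,0.95,0,0],[-0.33,0.84,0,0],[0,0,0,0],[0,0,0,0],[0,0,0,0]]]' >/dev/null; python3 go.py 490 -329.5 28 0.055; python3 look.py
```

```text
at [ 489.1 -328.5  153.4] yaw 0.055 w 44.9 F [-0.3  0.5 -0.2] t 41.4
turn first 0.00 ; then units x 0.034 y 0.043 z 5.018
place [(0.89, array([ 425.2, -381. ])), (0.87, array([ 485.8, -317.1])), (0.86, array([588.6, 102.7])), (0.81, array([ 534.9, -396.5])), (0.81, array([ 304. , -329.2])), (0.5, array([589.,  32.]))]
```

Run:
```python
from caps import *
d=ctrl.get_image("scene")
for g in [(487,-327),(535,-397)]: print(fit(d,g))
```

```text
(array([ 486.7, -329.8]), np.float64(57.96696655132641), np.float64(241.0))
(array([ 533.6, -407.7]), np.float64(272.3513879277201), np.float64(542.0))
```

```bash
python3 -m crank '[[[0.03,0.04,0.7,0],[0,0,0.8,0],[0,0,0.8,0],[0,0,0.8,0],[0,0,0.7,0],[0,0,0.6,0],[0,0,0.4,0],[0,0,0.2,0],[0,0,0,0],[0,0,0,0]]]';python3 -m crank '[[[0,0,0,0],[0,0,0,0],[0,0,0,0],[0,0,0,0],[0,0,0,0],[0,0,0,0],[0,0,0,0]]]' 1;python3 -m crank '[[[0,0,-0.4,0],[0,0,-0.7,0],[0,0,-0.8,0],[0,0,-0.8,0],[0,0,-0.8,0],[0,0,-0.8,0],[0,0,-0.6,0],[0,0,0,0],[0,0,0,0]]]';python3 go.py 604.1 -44.2 150 0.055
```

```text
clock: 42.42
eef_pos: [490.7, -330.4, 29.7]
tool_rot: [3.141, -0.0, 0.056]
force: [-0.3, -0.2, 0.7]
width: 45.1
gripper_force: 0.0
clock: 43.0
eef_pos: [490.9, -330.9, 30.5]
tool_rot: [3.141, -0.002, 0.055]
force: [0.5, 0.1, 5.8]
width: 19.9
gripper_force: 58.5
clock: 43.75
eef_pos: [490.5, -330.9, 152.9]
tool_rot: [3.14, -0.002, 0.055]
force: [0.1, 0.2, -2.2]
width: 19.8
gripper_force: 58.7
at [ 490.5 -330.9  152.9] yaw 0.055 w 19.8 F [ 0.1  0.2 -2.2] t 43.8
turn first -0.00 ; then units x 5.167 y -11.200 z 0.115
```

```bash
python3 -m crank '[[[0.43,-0.94,0,0],[0.43,-0.94,0,0],[0.43,-0.94,0,0],[0.43,-0.94,0,0],[0.43,-0.94,0,0],[0.43,-0.94,0,0],[0.43,-0.94,0,0],[0.43,-0.94,0,0],[0.43,-0.94,0,0],[0.43,-0.94,0,0],[0.43,-0.94,0,0],[0.43,-0.92,0,0]]]' >/dev/null; python3 -m crank '[[[0,0,0,0],[0,0,0,0],[0,0,0,0],[0,0,0.6,0],[0,0,0.8,0],[0,0,0.8,0],[0,0,0.8,0],[0,0,0.4,0],[0,0,0,0],[0,0,0,0],[0,0,0,0]]]'>/dev/null; python3 go.py 604.1 -44.2 41.5 0.055
```

```text
at [604.2 -43.1  67.8] yaw 0.054 w 19.9 F [ 0.5  0.3 -1.4] t 45.7
turn first -0.01 ; then units x -0.007 y 0.045 z 1.051
```

```bash
python3 -m crank '[[[0,0.04,0.4,0],[0,0,0.3,0],[0,0,0.3,0],[0,0,0,0],[0,0,0,0]]]';python3 -m crank '[[[0,0,0,0],[0,0,0,0],[0,0,0,0],[0,0,0,0],[0,0,0,0]]]' 0.2; python3 -m crank '[[[0,0,-0.5,0],[0,0,-0.7,0],[0,0,-0.8,0],[0,0,-0.9,0],[0,0,-0.9,0],[0,0,-0.6,0],[0,0,0,0],[0,0,0,0]]]'>/dev/null; python3 go.py 537 -398 150 0.055
```

```text
clock: 46.08
eef_pos: [603.2, -43.3, 41.2]
tool_rot: [-3.141, 0.001, 0.055]
force: [0.3, -0.2, -1.0]
width: 20.0
gripper_force: 58.9
clock: 46.5
eef_pos: [603.7, -43.4, 42.0]
tool_rot: [3.142, -0.0, 0.055]
force: [0.4, 1.1, -1.1]
width: 34.4
gripper_force: 0.0
at [604.2 -43.4 153.4] yaw 0.055 w 34.3 F [-0.9  0.2 -0.9] t 47.2
turn first -0.00 ; then units x -3.465 y 14.014 z 0.135
```

```bash
python3 -m crank '[[[-0.23,0.94,0,0],[-0.23,0.94,0,0],[-0.23,0.94,0,0],[-0.23,0.94,0,0],[-0.23,0.94,0,0],[-0.23,0.94,0,0],[-0.23,0.94,0,0],[-0.23,0.94,0,0],[-0.23,0.94,0,0],[-0.23,0.94,0,0],[-0.23,0.94,0,0],[-0.23,0.94,0,0]]]' -0.06 >/dev/null; python3 -m crank '[[[-0.23,0.94,0,0],[-0.23,0.94,0,0],[-0.22,0.85,0,0],[0,0,0,0],[0,0,0,0],[0,0,0,0]]]' >/dev/null; python3 go.py 537 -398 28 0.055; python3 look.py
```

```text
at [ 536.7 -396.4  150.7] yaw 0.055 w 45.4 F [0.2 0.9 0.7] t 48.7
turn first 0.01 ; then units x 0.006 y 0.066 z 4.910
place [(0.87, array([ 313.3, -325.2])), (0.78, array([ 528.4, -404.1])), (0.68, array([587.1, 100.8])), (0.67, array([585.3,  31.1])), (0.59, array([ 430.4, -393.9]))]
```

```bash
python3 -m crank '[[[0,0.06,0.7,0],[0,0,0.8,0],[0,0,0.8,0],[0,0,0.8,0],[0,0,0.7,0],[0,0,0.5,0],[0,0,0.4,0],[0,0,0.2,0],[0,0,0,0],[0,0,0,0]]]';python3 -m crank '[[[0,0,0,0],[0,0,0,0],[0,0,0,0],[0,0,0,0],[0,0,0,0],[0,0,0,0],[0,0,0,0]]]' 1;python3 -m crank '[[[0,0,-0.4,0],[0,0,-0.7,0],[0,0,-0.8,0],[0,0,-0.8,0],[0,0,-0.8,0],[0,0,-0.8,0],[0,0,-0.6,0],[0,0,0,0],[0,0,0,0]]]';python3 go.py 521.7 100.6 150 0.055
```

```text
clock: 49.6
eef_pos: [537.5, -399.4, 29.8]
tool_rot: [3.141, -0.001, 0.055]
force: [0.2, 0.3, -0.1]
width: 45.5
gripper_force: 0.0
clock: 50.18
eef_pos: [537.9, -400.1, 30.8]
tool_rot: [3.14, -0.002, 0.055]
force: [0.4, -0.2, 7.1]
width: 19.5
gripper_force: 58.8
clock: 50.93
eef_pos: [537.2, -399.5, 152.6]
tool_rot: [3.141, -0.001, 0.055]
force: [0.1, -0.2, -1.1]
width: 19.6
gripper_force: 58.7
at [ 537.2 -399.5  152.6] yaw 0.055 w 19.6 F [ 0.1 -0.2 -1.1] t 50.9
turn first -0.00 ; then units x 0.479 y -20.006 z 0.106
```

```bash
python3 -m crank '[[[0.02,-0.95,0,0],[0.02,-0.95,0,0],[0.02,-0.95,0,0],[0.02,-0.95,0,0],[0.02,-0.95,0,0],[0.02,-0.95,0,0],[0.02,-0.95,0,0],[0.02,-0.95,0,0],[0.02,-0.95,0,0],[0.02,-0.95,0,0],[0.02,-0.95,0,0],[0.02,-0.95,0,0]]]' >/dev/null; python3 -m crank '[[[0.02,-0.95,0,0],[0.02,-0.95,0,0],[0.02,-0.95,0,0],[0.02,-0.95,0,0],[0.02,-0.95,0,0],[0.02,-0.95,0,0],[0.02,-0.95,0,0],[0.02,-0.95,0,0],[0.02,-0.95,0,0],[0,0,0,0],[0,0,0,0],[0,0,0,0]]]' >/dev/null; python3 go.py 521.7 100.6 41.5 0.055
```

```text
at [519.3  98.4 150.9] yaw 0.055 w 19.9 F [ 0.4 -0.6 -1.7] t 52.9
turn first -0.00 ; then units x 0.102 y -0.083 z 4.374
```

```bash
python3 -m crank '[[[0.1,-0.08,0.5,0],[0,0,0.8,0],[0,0,0.8,0],[0,0,0.8,0],[0,0,0.5,0],[0,0,0.3,0],[0,0,0,0],[0,0,0,0],[0,0,0,0]]]'; python3 go.py 521.7 100.6 41.5 0.055
```

```text
clock: 53.68
eef_pos: [523.1, 100.9, 60.0]
tool_rot: [3.142, -0.001, 0.054]
force: [0.4, 0.8, -1.1]
width: 20.0
gripper_force: 58.9
at [523.1 100.9  60. ] yaw 0.054 w 20.0 F [ 0.4  0.8 -1.1] t 53.7
turn first -0.01 ; then units x -0.058 y 0.010 z 0.740
```

```bash
python3 -m crank '[[[-0.05,0,0.3,0],[0,0,0.25,0],[0,0,0.18,0],[0,0,0,0],[0,0,0,0]]]';python3 -m crank '[[[0,0,0,0],[0,0,0,0],[0,0,0,0],[0,0,0,0],[0,0,0,0]]]' 0.2; python3 -m crank '[[[0,0,-0.5,0],[0,0,-0.7,0],[0,0,-0.8,0],[0,0,-0.9,0],[0,0,-0.9,0],[0,0,-0.6,0],[0,0,0,0],[0,0,0,0]]]'>/dev/null
python3 - <<'E'
from caps import *
d=ctrl.get_image("scene");t=ctrl.get_image("top")
print("place",[(round(q["confidence"],2),at(d,q["position"],4)[:2]) for q in ctrl.place_of("scene","cap0")])
print("top",[(round(q["confidence"],2),at(t,q["position"],4)[:2]) for q in ctrl.place_of("top","cap0")]); print(fit(t,(424,-386)))
E
python3 go.py 422 -386 150 0.055
```

```text
clock: 54.1
eef_pos: [521.2, 101.3, 40.8]
tool_rot: [3.142, 0.0, 0.055]
force: [-1.0, -0.3, -0.5]
width: 19.8
gripper_force: 58.9
clock: 54.52
eef_pos: [521.3, 101.3, 41.1]
tool_rot: [-3.142, -0.0, 0.055]
force: [-0.3, -0.3, -0.2]
width: 34.0
gripper_force: 0.0
place [(0.9, array([ 419. , -375.6])), (0.79, array([518.9, 101.4])), (0.75, array([585.3,  36.9])), (0.7, array([584.6, 104.9])), (0.57, array([599.7, -43.5])), (0.54, array([ 295.7, -328.1])), (0.5, array([357.2, 380.1]))]
top [(0.69, array([ 439.6, -381.8])), (0.65, array([655. ,  23.7])), (0.61, array([605.8, -52.6])), (0.53, array([ 302.6, -320.2])), (0.52, array([610.3,  28.5]))]
(array([ 425.3, -385.7]), np.float64(27.32067666282199), np.float64(206.0))
at [520.4 101.1 150. ] yaw 0.055 w 34.1 F [-0.1  0.3 -0.2] t 55.4
turn first 0.00 ; then units x -5.003 y 19.239 z -0.000
```

```bash
python3 -m crank '[[[-0.25,0.96,0,0],[-0.25,0.96,0,0],[-0.25,0.96,0,0],[-0.25,0.96,0,0],[-0.25,0.96,0,0],[-0.25,0.96,0,0],[-0.25,0.96,0,0],[-0.25,0.96,0,0],[-0.25,0.96,0,0],[-0.25,0.96,0,0],[-0.25,0.96,0,0],[-0.25,0.96,0,0]]]' -0.06 >/dev/null; python3 -m crank '[[[-0.25,0.96,0,0],[-0.25,0.96,0,0],[-0.25,0.96,0,0],[-0.25,0.96,0,0],[-0.25,0.96,0,0],[-0.25,0.96,0,0],[-0.25,0.96,0,0],[-0.25,0.96,0,0],[0,0,0,0],[0,0,0,0],[0,0,0,0]]]' >/dev/null; python3 go.py 422.5 -386 28 0.055; python3 look.py
```

```text
at [ 422.6 -383.8  150.1] yaw 0.055 w 45.5 F [-0.   0.9  0.1] t 57.3
turn first 0.00 ; then units x -0.008 y 0.089 z 4.885
place [(0.88, array([591.1, -33.2])), (0.61, array([ 416.6, -382.6])), (0.56, array([ 304.4, -329.5])), (0.55, array([591.9, 103.2])), (0.54, array([510.9, 104. ])), (0.5, array([592.3,  33.2])), (0.36, array([524.4, -53.4]))]
```

```bash
python3 -m crank '[[[0,0.06,0.7,0],[0,0,0.8,0],[0,0,0.8,0],[0,0,0.8,0],[0,0,0.7,0],[0,0,0.5,0],[0,0,0.4,0],[0,0,0.2,0],[0,0,0,0],[0,0,0,0]]]';python3 -m crank '[[[0,0,0,0],[0,0,0,0],[0,0,0,0],[0,0,0,0],[0,0,0,0],[0,0,0,0],[0,0,0,0]]]' 1;python3 -m crank '[[[0,0,-0.4,0],[0,0,-0.7,0],[0,0,-0.8,0],[0,0,-0.8,0],[0,0,-0.8,0],[0,0,-0.8,0],[0,0,-0.6,0],[0,0,0,0],[0,0,0,0]]]';python3 go.py 525.8 26.2 150 0.055
```

```text
clock: 58.23
eef_pos: [423.3, -386.4, 28.9]
tool_rot: [3.141, -0.0, 0.055]
force: [1.1, -0.1, -0.0]
width: 45.1
gripper_force: 0.0
clock: 58.82
eef_pos: [423.4, -386.6, 29.7]
tool_rot: [3.141, -0.001, 0.055]
force: [-0.1, 1.1, 6.4]
width: 20.1
gripper_force: 58.5
clock: 59.57
eef_pos: [423.2, -386.8, 152.1]
tool_rot: [3.14, -0.002, 0.055]
force: [0.6, -0.6, -1.8]
width: 19.9
gripper_force: 58.7
at [ 423.2 -386.8  152.1] yaw 0.055 w 19.9 F [ 0.6 -0.6 -1.8] t 59.6
turn first -0.00 ; then units x 5.007 y -16.268 z 0.086
```

```bash
python3 -m crank '[[[0.28,-0.91,0,0],[0.28,-0.91,0,0],[0.28,-0.91,0,0],[0.28,-0.91,0,0],[0.28,-0.91,0,0],[0.28,-0.91,0,0],[0.28,-0.91,0,0],[0.28,-0.91,0,0],[0.28,-0.91,0,0],[0.28,-0.91,0,0],[0.28,-0.91,0,0],[0.28,-0.91,0,0]]]' >/dev/null; python3 -m crank '[[[0.28,-0.91,0,0],[0.28,-0.91,0,0],[0.28,-0.91,0,0],[0.28,-0.91,0,0],[0.28,-0.91,0,0],[0.28,-0.91,0,0],[0,0,0,0],[0,0,0,0],[0,0,0,0]]]' >/dev/null; python3 go.py 525.8 26.2 41 0.055
```

```text
at [525.3  28.7 150.2] yaw 0.055 w 20.3 F [ 0.4 -0.1 -1.3] t 61.3
turn first -0.00 ; then units x 0.016 y 0.101 z 4.367
```

```bash
python3 -m crank '[[[0.01,0.07,0.5,0],[0,0,0.8,0],[0,0,0.8,0],[0,0,0.8,0],[0,0,0.5,0],[0,0,0.3,0],[0,0,0,0],[0,0,0,0],[0,0,0,0]]]' >/dev/null; python3 go.py 525.8 26.2 41 0.055
```

```text
at [527.1  27.2  59.2] yaw 0.054 w 19.8 F [ 0.2 -0.2 -0.4] t 62.1
turn first -0.01 ; then units x -0.053 y 0.038 z 0.730
```

```bash
python3 -m crank '[[[-0.04,0.03,0.3,0],[0,0,0.25,0],[0,0,0.18,0],[0,0,0,0],[0,0,0,0]]]';python3 -m crank '[[[0,0,0,0],[0,0,0,0],[0,0,0,0],[0,0,0,0],[0,0,0,0]]]' 0.2; python3 -m crank '[[[0,0,-0.5,0],[0,0,-0.7,0],[0,0,-0.8,0],[0,0,-0.9,0],[0,0,-0.9,0],[0,0,-0.9,0],[0,0,-0.9,0],[0,0,0,0]]]' >/dev/null; python3 -m crank '[[[0,-0.9,0,0],[0,-0.9,0,0],[0,-0.9,0,0],[0,-0.9,0,0],[0,-0.9,0,0],[0,-0.9,0,0],[0,-0.9,0,0],[0,-0.9,0,0],[-0.9,-0.9,0,0],[-0.9,-0.9,0,0],[0,0,0,0]]]'
python3 - <<'E'
from h import *
for n in("top","scene"):
    d=ctrl.get_image(n);cv2.imwrite(f"pics/{n}5.png",d["img"][:,:,::-1])
a=cv2.imread("pics/top5.png")[140:240,250:370];b=cv2.imread("pics/scene5.png")[170:270,260:380]
cv2.imwrite("pics/g10.png",cv2.resize(cv2.hconcat([a,b]),None,fx=3.3,fy=3.3,interpolation=2))
E
```

```text
clock: 62.48
eef_pos: [525.4, 27.0, 40.0]
tool_rot: [-3.142, 0.0, 0.055]
force: [-0.0, -0.1, -1.4]
width: 19.9
gripper_force: 58.8
clock: 62.9
eef_pos: [525.6, 26.9, 40.4]
tool_rot: [3.142, -0.0, 0.055]
force: [0.9, 0.3, 0.3]
width: 34.2
gripper_force: 0.0
clock: 64.48
eef_pos: [462.3, 254.6, 179.4]
tool_rot: [-3.139, 0.005, 0.064]
force: [-0.7, -0.9, -0.1]
width: 34.2
gripper_force: 0.0
```

View pics/g10.png

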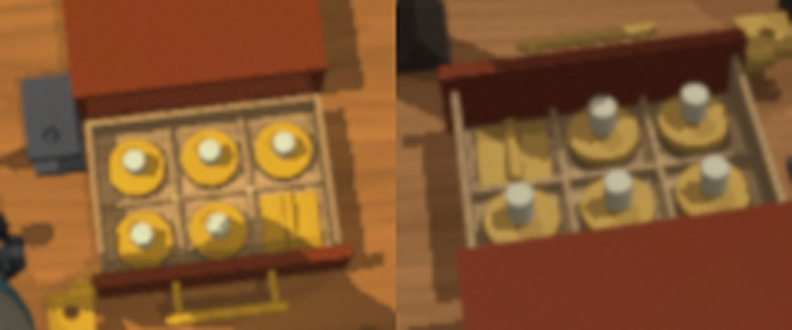

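All five caps sit in their compartments, with the hinge untouched. A yellow shape shows at the left edge of the top crop (70, 300), so I check numerically that it isn't the stand having moved.

Run:
```python
from h import *
np.set_printoptions(precision=1,suppress=True)
for n in("top","scene"):
    d=ctrl.get_image(n)
    for f in("0","5"):
        im=cv2.imread(f"pics/{n}{f}.png"); h=cv2.cvtColor(im,cv2.COLOR_BGR2HSV)
        for nm,m in(("yel",cv2.inRange(h,(20,150,90),(33,255,255))),("red",cv2.inRange(h,(0,200,130),(5,255,255))|cv2.inRange(h,(174,200,130),(180,255,255)))):
            k,l,s,c=cv2.connectedComponentsWithStats(m)
            print(n,f,nm,[(c[i][::-1].round(1).tolist(),int(s[i,4]),at(d,c[i][::-1],90)[:2].round(0).tolist()) for i in range(1,k) if s[i,4]>25 and 140<c[i][1]<290 and 150<c[i][0]<480])
```

```text
top 0 yel [([179.9, 312.3], 111, [611.0, 31.0]), ([195.3, 405.1], 132, [541.0, -259.0]), ([199.5, 441.4], 134, [521.0, -371.0]), ([214.2, 422.8], 143, [477.0, -307.0]), ([232.3, 218.1], 349, [461.0, 333.0]), ([232.1, 405.5], 137, [425.0, -247.0]), ([233.3, 442.1], 136, [414.0, -360.0])]
top 0 red [([178.7, 264.3], 39, [625.0, 184.0]), ([201.8, 164.8], 135, [569.0, 499.0])]
top 5 yel [([186.1, 334.9], 159, [586.0, -40.0]), ([188.2, 313.0], 150, [583.0, 30.0]), ([191.3, 290.8], 159, [578.0, 101.0]), ([206.3, 337.5], 245, [520.0, -43.0]), ([209.5, 315.5], 137, [514.0, 27.0]), ([212.4, 293.2], 140, [509.0, 97.0]), ([234.2, 271.8], 144, [445.0, 167.0]), ([234.1, 316.6], 77, [436.0, 28.0])]
top 5 red [([201.8, 164.8], 134, [569.0, 499.0])]
scene 0 yel [([168.0, 432.0], 372, [466.0, 332.0]), ([200.0, 215.8], 68, [514.0, -240.0]), ([201.5, 172.3], 27, [506.0, -347.0]), ([216.3, 191.0], 95, [561.0, -295.0]), ([232.5, 161.6], 109, [602.0, -356.0]), ([235.4, 207.9], 121, [623.0, -248.0]), ([228.9, 334.8], 45, [639.0, 45.0]), ([232.6, 311.9], 27, [643.0, -9.0])]
scene 0 red [([215.3, 391.7], 47, [615.0, 186.0])]
scene 5 yel [([169.4, 431.9], 313, [472.0, 330.0]), ([177.2, 371.8], 45, [482.0, 164.0]), ([208.8, 351.4], 90, [583.0, 93.0]), ([212.8, 324.7], 99, [588.0, 27.0]), ([218.0, 288.7], 83, [594.0, -61.0]), ([218.6, 298.6], 74, [599.0, -37.0]), ([227.7, 362.6], 43, [643.0, 110.0]), ([232.0, 333.6], 51, [648.0, 41.0]), ([235.3, 304.3], 58, [649.0, -27.0]), ([237.5, 290.3], 34, [652.0, -60.0])]
scene 5 red [([157.2, 431.8], 28, [424.0, 344.0])]
```

The stand and the red head are where they were; the new yellow shape is the drawer's brass tongue. I turn to pinch the handle and push home.

```bash
python3 -m crank '[[[0,0,-0.6,0],[0,0.9,0,0],[0,0.9,0,0],[0,0,0,-0.98],[0,0,0,-0.98],[0,0,0,-0.98],[0,0,0,-0.98],[0,0,0,-0.98],[0,0,0,-0.98],[0,0,0,-0.98],[0,0,0,-0.98],[0,0,0,-0.98]]]' 0.34 >/dev/null; python3 -m crank '[[[0,0,0,-0.98],[0,0,0,-0.98],[0,0,0,-0.98],[0,0,0,-0.98],[0,0,0,-0.98],[0,0,0,-0.98],[0,0,0,-0.98],[0,0,0,-0.98],[0,0,0,-0.98],[0,0,0,-0.98],[0,0,0,-0.98],[0,0,0,0]]]' >/dev/null; python3 go.py 439.5 24 120 1.624
```

```text
at [471.8 202.5 195.1] yaw 1.622 w 28.4 F [0.  0.2 0.1] t 66.7
turn first -0.03 ; then units x -7.062 y -1.670 z 3.003
```

```bash
python3 -m crank '[[[-0.88,-0.2,0,0],[-0.88,-0.21,0,0],[-0.88,-0.21,0,0],[-0.88,-0.21,0,0],[-0.88,-0.21,0,0],[-0.88,-0.21,0,0],[-0.88,-0.21,0,0],[-0.9,-0.21,0,0],[0,0,0,0],[0,0,0,0]]]' >/dev/null; python3 -m crank '[[[0,0,0.7,0],[0,0,0.9,0],[0,0,0.9,0],[0,0,0.4,0],[0,0,0,0],[0,0,0,0],[0,0,0,0]]]' >/dev/null; python3 go.py 439.5 24 40 1.624
```

```text
at [439.1  26.4 123.4] yaw 1.623 w 28.2 F [ 0.4 -0.1 -0. ] t 68.1
turn first -0.01 ; then units x -0.097 y 0.010 z 3.337
```

```bash
python3 -m crank '[[[-0.08,0,0.5,0],[0,0,0.6,0],[0,0,0.5,0],[0,0,0.5,0],[0,0,0,0],[0,0,0,0]]]'; python3 -m crank '[[[0,0,0.4,0],[0,0,0.4,0],[0,0,0.3,0],[0,0,0.12,0],[0,0,0,0],[0,0,0,0]]]'; python3 go.py 439.5 24 39 1.624
```

```text
clock: 68.6
eef_pos: [438.9, 24.0, 70.8]
tool_rot: [3.141, -0.0, 1.623]
force: [-0.4, 0.6, 1.2]
width: 28.2
gripper_force: 0.0
clock: 69.1
eef_pos: [438.7, 23.8, 40.2]
tool_rot: [3.141, -0.0, 1.623]
force: [-0.0, -0.6, 0.0]
width: 28.2
gripper_force: 0.0
at [438.7  23.8  40.2] yaw 1.623 w 28.2 F [-0.  -0.6  0. ] t 69.1
turn first -0.01 ; then units x 0.006 y 0.033 z 0.048
```

```bash
python3 -m crank '[[[0,0,0,0],[0,0,0,0],[0,0,0,0],[0,0,0,0],[0,0,0,0],[0,0,0,0]]]' 1; python3 -m crank '[[[0,0.1,0,0],[0,0.2,0,0],[0,0.3,0,0],[0,0.35,0,0],[0,0.35,0,0],[0,0.35,0,0],[0,0.35,0,0],[0,0.35,0,0],[0,0.35,0,0],[0,0.35,0,0],[0,0.35,0,0],[0,0.35,0,0]]]';python3 -m crank '[[[0,0.35,0,0],[0,0.35,0,0],[0,0.35,0,0],[0,0.35,0,0],[0,0.35,0,0],[0,0.35,0,0],[0,0.35,0,0],[0,0.25,0,0],[0,0.15,0,0],[0,0,0,0],[0,0,0,0],[0,0,0,0]]]'; python3 go.py 612 32.7 39 1.624
```

```text
clock: 69.6
eef_pos: [439.0, 23.8, 40.5]
tool_rot: [3.14, 0.0, 1.623]
force: [-0.2, 0.8, 7.1]
width: 8.6
gripper_force: 58.6
clock: 70.6
eef_pos: [532.1, 29.2, 40.5]
tool_rot: [-3.141, -0.0, 1.623]
force: [-2.5, 0.3, 4.7]
width: 8.5
gripper_force: 58.8
clock: 71.6
eef_pos: [604.2, 33.5, 40.5]
tool_rot: [3.139, -0.001, 1.624]
force: [1.5, 2.1, 4.8]
width: 8.4
gripper_force: 59.2
at [604.2  33.5  40.5] yaw 1.624 w 8.4 F [1.5 2.1 4.8] t 71.6
turn first -0.01 ; then units x -0.047 y 0.310 z 0.061
```

```bash
python3 -m crank '[[[0,0.15,0,0],[0,0.12,0,0],[0,0.1,0,0],[0,0,0,0],[0,0,0,0]]]'; python3 -m crank '[[[0,0.1,0,0],[0,0,0,0],[0,0,0,0]]]'
```

```text
clock: 72.02
eef_pos: [611.8, 33.8, 40.5]
tool_rot: [-3.141, -0.001, 1.624]
force: [-1.7, 2.1, 8.3]
width: 8.8
gripper_force: 59.6
clock: 72.27
eef_pos: [611.8, 33.8, 40.5]
tool_rot: [-3.136, 0.0, 1.624]
force: [-7.5, 2.4, 13.5]
width: 8.5
gripper_force: 60.2
```

The drawer is against its stop (x 611.8, force rising). I give one small extra push, then release and retreat.

```bash
python3 -m crank '[[[0,0.1,0,0],[0,0,0,0],[0,0,0,0]]]'; python3 -m crank '[[[0,-0.2,0,0],[0,0,0,0],[0,0,0,0],[0,0,0,0],[0,0,0,0]]]' 0.34; python3 -m crank '[[[0,0,-0.3,0],[0,0,-0.5,0],[0,0,-0.8,0],[0,0,-0.9,0],[0,0,-0.9,0],[0,0,-0.9,0],[0,0,-0.9,0],[0,-0.9,0,0],[0,-0.9,0,0],[-0.9,-0.9,0,0],[-0.9,-0.9,0,0],[-0.9,0,0,0]]]'; python3 -m crank '[[[-0.9,0,0,0],[-0.9,0,0,0],[-0.9,0,0,0],[-0.9,0,0,0],[-0.9,0,0,0],[0,0,0,0],[0,0,0,0]]]'
python3 - <<'E'
from h import *
for n in("top","scene"):
    d=ctrl.get_image(n);cv2.imwrite(f"pics/{n}6.png",d["img"][:,:,::-1])
a=cv2.imread("pics/top6.png")[110:260,170:370];b=cv2.imread("pics/scene6.png")[140:290,270:470]
cv2.imwrite("pics/g11.png",cv2.resize(cv2.hconcat([a,b]),None,fx=2,fy=2,interpolation=2))
E
```

```text
clock: 72.52
eef_pos: [611.8, 33.8, 40.4]
tool_rot: [-3.131, 0.001, 1.624]
force: [-12.1, 2.3, 18.6]
width: 8.4
gripper_force: 60.7
clock: 72.93
eef_pos: [612.7, 32.4, 39.6]
tool_rot: [3.141, 0.0, 1.622]
force: [-0.3, -0.3, -0.2]
width: 28.2
gripper_force: 0.0
clock: 73.93
eef_pos: [521.2, -40.0, 170.9]
tool_rot: [-3.137, 0.002, 1.625]
force: [-0.7, -0.7, -0.3]
width: 28.1
gripper_force: 0.0
clock: 74.52
eef_pos: [532.0, -153.2, 170.7]
tool_rot: [3.141, 0.001, 1.62]
force: [-0.0, -0.1, -0.0]
width: 28.3
gripper_force: 0.0
```

View pics/g11.png

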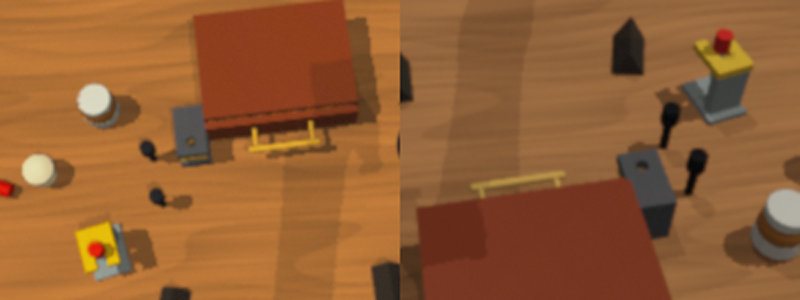

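The drawer is shut with its handle back where it started, the pin is upright in the notch (left crop (96, 248)), and the robot is clear of everything.

```bash
python3 -c "
from cell import ctrl;print(ctrl.finish_job())"
```

```text
the job is handed in; nothing more can be done
None
```

The job is handed in but returned no verdict; my last pictures and force readings show the pin parked upright in the notch, all five caps seated in the empty compartments, the hinge left in place, and the drawer pushed home to its stop.

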